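Pull-test a pressed-in pin

ROBOT

A 6-joint arm with a two-finger parallel gripper is mounted at the origin on a cart in front of the work surface, level with it; the furniture and walls round the work are solid. World frame = base frame: x ahead of the robot, y to its left, z up, the work surface at z = 0. Lengths are in mm, angles in rad, forces in N, time in s.
With the tool pointing down it reaches from about 275 to 1000 mm from the base axis. Payload 8.4 kg.
Tool frame: the origin (TCP) lies midway between the tips of the shut fingers; the grasp point (between the pads) lies 19 mm behind it; z points along the fingers, x is the direction in which the jaws open and shut, and the axes are right-handed (so a half turn about z gives the same grasp; the last joint's range is limited). The gripper opens to 85 mm and grips with 20 to 120 N. Pads are 22 mm wide; open, the fingers measure 114 mm over their backs; the gripper's body (76 mm by 85 mm) begins 54 mm behind the grasp point. The pads swing forward as they close: fully open they stand 13 mm farther back than shut.
Start: joints at [1.306, 0.353, 1.633, -0, 1.155, -0.002], TCP at [162.364, 603.544, 195.381] pointing down, gripper open.
Joint ranges: [-2.63, 2.63], [-0.92, 2.1], [0.06, 2.66], [-1.3, 4.44], [0, 2.69], [-3.02, 3.02]. Speed limits (rad/s): [2.22, 2.22, 2.79, 3.14, 3.14, 3.14].

INTERFACE

Orientations are given as [roll, pitch, yaw] about the fixed x, y, z axes, in that order (R = Rz(yaw) Ry(pitch) Rx(roll)).
In Python, from rig import sense, grab_frame, camera_model, job gives the robot as it stands.
- The arm moves only by the tool arm_command, never from a script. Its argument "plan" is a list of rows, each an object with "translation": the shift along the tool's x, y, z in cm, a list of three; "twist": the turn about the tool's z in rad; "gripper": the opening, from 0 (shut) to 1 (fully open). A call has exactly 5 rows; each row is the pose to reach, as a shift and turn from the pose measured when the call began, along the tool's axes at that moment; what a row does not reach only later rows make up. A row lasts 1/12 s, in which the tool goes at most 41.7 mm and 7.16 degrees, less where a joint would pass 70% of its speed; a pose out of reach is approached as far as the arm can. A call with a gripper value outside its range is refused whole. The fingers move at their own pace and stop on an object; "squeeze" is the grip in N (left out, the last holds). Time passes only in rows, so rows that repeat a pose let the fingers close, or fill a call up. It gives the time, the measured TCP pose, the force and the opening at its end, in the units of the state.
- sense(): the state, without advancing time (a new reading comes with each control period).
- grab_frame(name): name is "scene" or "top"; returns the picture (384x512x3 uint8, blue, green, red); there is no depth.
- camera_model(name): a dict with "fx", "fy", "cx", "cy" (pixels), "pose" (4x4, takes a point from camera to world coordinates). Camera axes: x right, y down, z forward; pixel columns grow to the right and rows downward; lengths in mm; the calibration is good to about 2 mm. A picture is of the moment at which its call begins. camera_model takes no time and is no camera call.
- job.sign_off(): hands the job in, once; it reports no verdict.
The state is a dict: "clock": time; "qpos": joint angles; "qvel": joint speeds; "joint_efforts": joint torques, N m; "eef_pos": TCP position; "tcp_rot": TCP orientation; "contact_force": force on the tool from outside, world axes, zero at the start; "wrist_torque": the same for the moment, N m; "opening": opening from 0.0 (shut) to 1.0 (fully open).
Only numpy, scipy, OpenCV 4.12 (cv2) and the standard library are available. Lean on these libraries where they do the work, as an engineer would, in place of code of your own. Each camera call takes 0.05 s, during which the arm holds its last target.

TASK

Set the shorter of the two pin blocks into the nest of the pull tester, its pin lying out through the front slot, and let go of it. Then take it by the pin and draw straight out along the pin until the tester's pointer stands at the broad black mark (12 N), hold it there for two seconds without going well past the mark, and ease it back gently until the pointer is home, not letting the spring snap it back. Let go and leave the block in the nest, and leave the longer block where it is.

Things in the scene. Friction and masses are not known exactly. Their poses are not given: they have to be found in the camera images.
- short_block: the block to test: plain aluminium, 60 (x) x 44 (y) x 44 (z) mm, about 0.36 kg, lying on the mat. Origin: centre of its underside; x along the pin, z up. A steel pin is pressed into its -x face at mid height: neck 14 mm thick and 56 mm long, then a head 26 mm thick and 10 mm long that ends 96 mm from the origin. Carry it by the block, across its y width
- short_block_grip (a point): point on the axis of the short block's pin where it is well gripped, on the neck 34 mm out from the block's face (block frame: x = -64 mm, z = 22 mm)
- short_block_pin (a joint): how far the short block's pin has crept out of the block, m; 0 as pressed in, at most 0.015. It stays put below about 30 N and slides out above that
- long_block: the other pin block, not to be used: the same but 90 mm long (x) and too long for the nest; its pin's head ends 111 mm from its origin. Origin at the centre of its underside, pin towards its -x
- tester: pull tester fixed on the bench: dark base plate 200 (x) x 84 (y) x 10 mm, aluminium nest on it, behind it a grey housing 59 mm high at x = 56 to 98 mm. Origin under the nest's centre, at the plate's underside; z up; it is pulled towards -x. On the +y side a ledge 26 mm high (y = 42 to 56 mm, x = -22 to 42 mm) bears marks; the broad black one lies 20 mm in -x from where the pointer rests
- nest (a point): centre of the nest's floor, moves with the carriage, has the tester's axes; at rest 30 mm above the tester's origin. Open above; side lips 10 mm high, 52 mm apart (y); back wall 24 mm high at x = 34 mm; two front posts 38 mm high, faces at x = -34 and -43 mm, and between them a slot 24 mm wide for the pin. Seated, the block lies flat on the floor, pin out through the slot to -x
- carriage (a joint): travel of the nest and its pointer towards the tester's -x, m: 0 home, 0.020 pointer at the broad black mark, end stop at 0.034. A spring pulls it home: 2 N at 0 and 0.5 N more per mm, so 12 N at the mark; little friction

How it is judged (in metres and radians):
On the way, in this order (a step that is already met when the one before it is completed fails the run):
1. the short block lies flat in the nest, its pin out through the slot, released, with the carriage home (x of short_block in the frame of nest between -0.007 and 0.007 m and y of short_block in the frame of nest between -0.008 and 0.008 m and z of short_block in the frame of nest below 0.004 m and x of short_block_grip in the frame of nest below -0.045 m and contact force between the fingers and short_block below 0.1 N and value of joint carriage below 0.004 m), for 0.2 s.
2. gripped by the pin, the short block is drawn until the carriage has travelled 16.5 to 24 mm (pointer at the broad mark) and is held there for 1.2 s on end (value of joint carriage between 0.0165 and 0.024 m and distance between the grasp point and short_block_grip below 0.035 m and contact force between the fingers and short_block above 3 N and z of short_block in the frame of nest below 0.008 m), for 1.2 s.
At the end, for the whole second after the job is handed in: the carriage is home (within 4 mm), the short block lies at rest flat in the nest (within 7 mm along, 8 mm across and 4 mm in height of the nest's floor centre) with its pin out through the slot, the pin has not crept out by 3 mm, and the long block is within 20 mm of where it stood (value of joint carriage below 0.004 m and value of joint short_block_pin below 0.003 m and x of short_block in the frame of nest between -0.007 and 0.007 m and y of short_block in the frame of nest between -0.008 and 0.008 m and z of short_block in the frame of nest below 0.004 m and x of short_block_grip in the frame of nest below -0.045 m and linear speed of short_block below 0.02 m/s and distance of long_block from where it was at the start of the episode below 0.02 m); the robot touches nothing.
It fails at once if the carriage is pulled well past the mark (beyond 29 mm) (value of joint carriage above 0.029 m).
It fails at once if the spring snaps the carriage back (faster than 0.2 m/s) (velocity of joint carriage below -0.2 m/s).
It fails at once if the short block's pin is drawn out of its block by 3 mm (value of joint short_block_pin above 0.003 m).
It fails at once if the long block is moved by 20 mm (distance of long_block from where it was at the start of the episode above 0.02 m).
It also fails if it takes over 59 s, if anything falls off the work surface, if the arm or the gripper's body presses on something with over 40 N, if the wrist force passes 120 N, or if a joint passes its speed limit or range.

## Working session

There is one attempt and no reset: what is moved stays moved. The work goes in short steps, Python scripts to look and compute and a tool call to move; the robot and the scene stay as the last step left them, time stands still between calls to the robot, and variables do not carry over. Pictures are saved under pics/ and viewed, and the job is handed in when it is done.

Besides the shell and the picture viewer there is one more tool, called after "Call:" by a JSON object that holds its "name" and its "arguments", one argument or row to a line. arm_command: Moves the arm, as the interface text tells. Its arguments: {"type":"object","properties":{"plan":{"type":"array","items":{"type":"object","properties":{"translation":{"type":"array","items":{"type":"number"}},"twist":{"type":"number"},"gripper":{"type":"number"}}}},"squeeze":{"type":"number"}},"required":["plan"]}

```bash
ls; mkdir -p pics
python3 - <<'E'
from rig import *
import cv2
print(sense())
for n in ("scene","top"):
    m=camera_model(n);print(n,m)
    cv2.imwrite(f"pics/{n}0.png",grab_frame(n))
E
```

```text
pics
{'clock': 0.0, 'qpos': array([ 1.30557976e+00,  3.53650837e-01,  1.63414014e+00, -1.19875432e-05,
        1.15518572e+00, -2.38986809e-03]), 'qvel': array([-4.53397826e-05, -9.99661566e-05, -8.54063967e-04, -1.48214337e-03,
        1.41581024e-03,  8.50118274e-05]), 'joint_efforts': array([ 5.81016120e-04, -6.05258131e+01, -3.42063439e+01,  6.94703772e-05,
        9.51899390e-03,  7.01110253e-05]), 'eef_pos': array([162.24235736, 603.03130928, 194.6574597 ]), 'tcp_rot': array([3.14158500e+00, 1.38406986e-03, 1.30797447e+00]), 'contact_force': array([-0.13207076,  0.12015166, -1.10696017]), 'wrist_torque': array([-0.02399507,  0.02749847, -0.02128405]), 'opening': 1.0005784667797646}
scene {'fx': 381.14003772535995, 'fy': 381.14003772535995, 'cx': 257.3223685682723, 'cy': 192.72118302125295, 'pose': array([[ 6.69827834e-01, -5.37208885e-01,  5.12579054e-01,
         9.84930902e+01],
       [-7.42509900e-01, -4.87513341e-01,  4.59358020e-01,
        -5.97311255e+02],
       [ 3.11791753e-03, -6.88285810e-01, -7.25432921e-01,
         6.74715864e+02],
       [ 0.00000000e+00,  0.00000000e+00,  0.00000000e+00,
         1.00000000e+00]])}
top {'fx': 480.5160275743597, 'fy': 480.5160275743597, 'cx': 251.52078624546527, 'cy': 189.765709487907, 'pose': array([[-2.53948601e-03, -9.76890086e-01,  2.13727190e-01,
         3.48501343e+02],
       [-9.99973699e-01,  1.02878140e-03, -7.17930587e-03,
        -1.79453666e+02],
       [ 6.79351417e-03, -2.13739801e-01, -9.76867005e-01,
         8.77851143e+02],
       [ 0.00000000e+00,  0.00000000e+00,  0.00000000e+00,
         1.00000000e+00]])}
```

View pics/scene0.png

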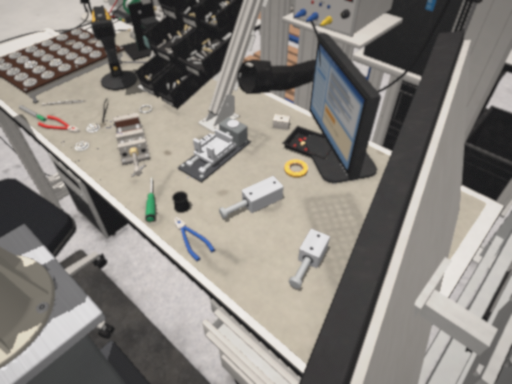

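View pics/top0.png

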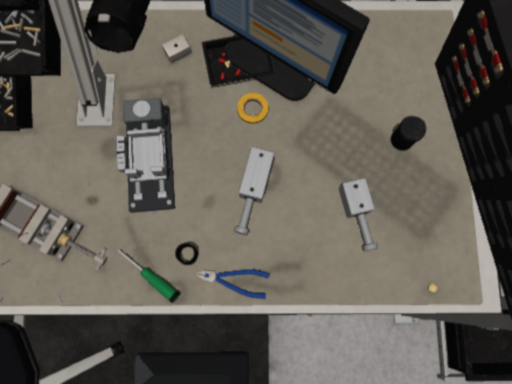

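The scene view shows the tester near (215,150), the long block at (260,195) and the short block at (313,250). In the top view they sit at (148,155), (257,175) and (357,197), all with the pins pointing down the picture, towards the robot. I'll zoom in on the top view.

Run:
```python
import cv2
t=cv2.imread("pics/top0.png"); s=cv2.imread("pics/scene0.png")
a=cv2.resize(t[165:260,320:400],None,fx=6,fy=6,interpolation=cv2.INTER_CUBIC)
b=cv2.resize(t[90:220,100:190],None,fx=4.5,fy=4.5,interpolation=cv2.INTER_CUBIC)
cv2.imwrite("pics/a.png",a);cv2.imwrite("pics/b.png",b)
c=cv2.resize(s[110:185,170:260],None,fx=8,fy=8,interpolation=cv2.INTER_CUBIC);cv2.imwrite("pics/c.png",c)
```

```text
(no output)
```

View pics/a.png

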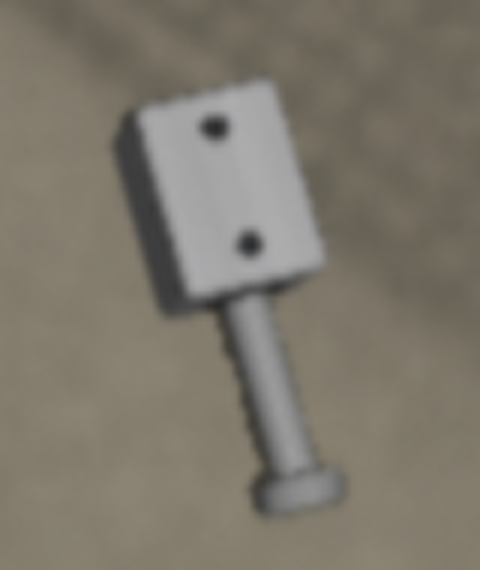

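View pics/b.png

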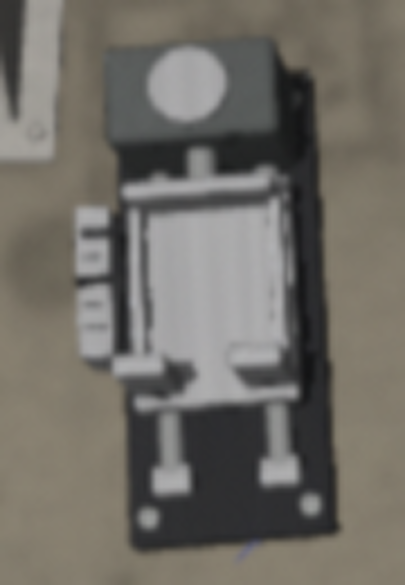

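View pics/c.png

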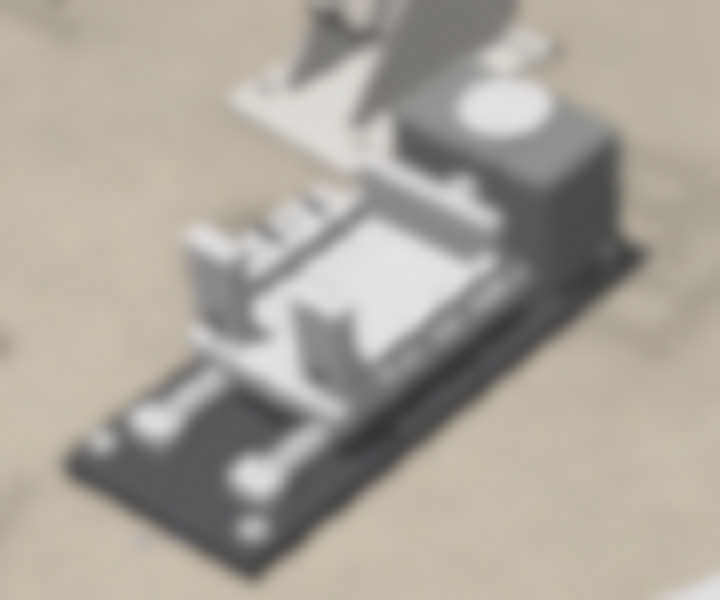

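```bash
cat > h.py <<'E'
import numpy as np, cv2
from rig import *
def ray(cam,uv,z):
    m=camera_model(cam);T=m["pose"];uv=np.atleast_2d(uv).astype(float)
    d=np.c_[(uv[:,0]-m["cx"])/m["fx"],(uv[:,1]-m["cy"])/m["fy"],np.ones(len(uv))]@T[:3,:3].T
    o=T[:3,3];return o+d*((z-o[2])/d[:,2])[:,None]
def proj(cam,p):
    m=camera_model(cam);T=m["pose"];c=(np.atleast_2d(p)-T[:3,3])@T[:3,:3]
    return np.c_[c[:,0]/c[:,2]*m["fx"]+m["cx"],c[:,1]/c[:,2]*m["fy"]+m["cy"]]
def uncrop(p,f,x0,y0): return (np.array(p,float)+.5)/f-.5+[x0,y0]
E
python3 - <<'E'
from h import *
np.set_printoptions(precision=1,suppress=True)
t=cv2.imread("pics/top0.png")
g=cv2.cvtColor(t,cv2.COLOR_BGR2GRAY)
c=[(138,110),(270,82),(323,258),(190,298)]
P=ray("top",uncrop(c,6,320,165),44);print("block",P, P.mean(0))
print(np.linalg.norm(np.diff(P,axis=0),axis=1))
# mask
sub=cv2.resize(t[165:260,320:400],None,fx=6,fy=6,interpolation=cv2.INTER_CUBIC)
hsv=cv2.cvtColor(sub,cv2.COLOR_BGR2HSV)
m=((hsv[...,2]>140)&(hsv[...,1]<35)).astype(np.uint8)
m=cv2.morphologyEx(m,cv2.MORPH_CLOSE,np.ones((31,31)));m=cv2.morphologyEx(m,cv2.MORPH_OPEN,np.ones((71,71)))
cs,_=cv2.findContours(m,0,2);k=max(cs,key=cv2.contourArea);r=cv2.minAreaRect(k);print(r)
P=ray("top",uncrop(cv2.boxPoints(r),6,320,165),44);print(P,P.mean(0),np.linalg.norm(np.diff(P,axis=0),axis=1))
H=ray("top",uncrop([(285,470),(325,462),(302,490)],6,320,165),22);print("head",H)
print("head z35",ray("top",uncrop([(303,478)],6,320,165),35))
print("holes",ray("top",uncrop([(215,127),(249,243)],6,320,165),44))
U=lambda p,z:ray("top",uncrop(p,4.5,100,90),z)
print("housing",U([(107,55),(275,40),(278,136),(110,143)],59))
print("disc",U([(187,84)],60))
print("plate front L,R, back R",U([(132,548),(338,530),(308,70)],10))
print("posts L(fl,fr,br,bl)",U([(113,375),(165,372),(162,355),(112,358)],68))
print("posts R",U([(231,363),(281,361),(279,345),(229,348)],68))
print("bolts",U([(148,518),(311,504)],12))
print("backwall",U([(122,197),(270,189),(122,187),(270,178)],54))
E
```

```text
block [[ 543.3 -348.1   44. ]
 [ 551.8 -387.9   44. ]
 [ 498.5 -400.7   44. ]
 [ 486.7 -360.9   44. ]] [ 520.1 -374.4   44. ]
[40.7 54.8 41.5]
((232.77688598632812, 191.515380859375), (202.42495727539062, 138.04893493652344), 74.74488067626953)
[[ 542.7 -348.5   44. ]
 [ 553.7 -388.8   44. ]
 [ 494.6 -401.3   44. ]
 [ 483.9 -361.6   44. ]] [ 518.7 -375.1   44. ] [41.8 60.4 41.1]
head [[ 438.5 -391.6   22. ]
 [ 440.9 -403.6   22. ]
 [ 432.6 -396.3   22. ]]
head z35 [[ 434.8 -393.5   35. ]]
holes [[ 538.1 -370.8   44. ]
 [ 503.  -379.1   44. ]]
housing [[691.2  46.5  59. ]
 [697.6 -20.9  59. ]
 [656.6 -23.6  59. ]
 [653.7  43.3  59. ]]
disc [[678.3  13.5  60. ]]
plate front L,R, back R [[498.2  38.3  10. ]
 [505.5 -45.   10. ]
 [704.9 -26.   10. ]]
posts L(fl,fr,br,bl) [[555.8  34.6  68. ]
 [557.   14.6  68. ]
 [563.8  16.1  68. ]
 [562.6  35.3  68. ]]
posts R [[560.5 -10.7  68. ]
 [561.3 -29.9  68. ]
 [567.7 -28.9  68. ]
 [566.5  -9.6  68. ]]
bolts [[510.2  31.9  12. ]
 [515.9 -34.   12. ]]
backwall [[632.8  38.6  54. ]
 [636.1 -20.3  54. ]
 [637.   38.8  54. ]
 [640.7 -20.1  54. ]]
```

```bash
cat >> h.py <<'E'
def tri(a,b):
    A=[];c=[]
    for cam,uv in(("top",a),("scene",b)):
        o=camera_model(cam)["pose"][:3,3];p=ray(cam,uv,0)[0];d=(p-o)/np.linalg.norm(p-o)
        M=np.eye(3)-np.outer(d,d);A.append(M);c.append(M@o)
    return np.linalg.lstsq(np.vstack(A),np.hstack(c),rcond=None)[0]
def go(x,y,z,yaw,n=1):
    s=sense();p=s["eef_pos"];w=s["tcp_rot"][2];d=np.array([x,y,z])-p
    c,sn=np.cos(w),np.sin(w)
    v=np.array([d[0]*c+d[1]*sn,d[0]*sn-d[1]*c,-d[2]])/10
    tw=-((yaw-w));print("t",round(s["clock"],2),"pos",p.round(1),"rot",s["tcp_rot"].round(3),"F",s["contact_force"].round(1),"op",round(s["opening"],3))
    print("shift cm",v.round(2),"twist",round(tw,3))
E
python3 - <<'E'
from h import *
np.set_printoptions(precision=1,suppress=True)
print("lamp?",tri((118,22),(270,77)))
print("pole base",ray("top",[(97,120)],0))
# cross-check block/tester in scene view
s=cv2.imread("pics/scene0.png")
def fr(o,yaw,pts):
    c,sn=np.cos(yaw),np.sin(yaw);pts=np.array(pts,float);return np.c_[o[0]+pts[:,0]*c-pts[:,1]*sn,o[1]+pts[:,0]*sn+pts[:,1]*c,pts[:,2]]
B=fr((520,-375),.222,[(30,22,44),(30,-22,44),(-30,-22,44),(-30,22,44),(-96,0,22),(-64,0,22)])
N=fr((600.5,5.8),.09,[(-43,12,68),(-43,-12,68),(34,26,54),(34,-26,54),(-100,42,10),(-100,-42,10),(98,-42,10)])
for cam in("scene","top"):
    im=cv2.imread(f"pics/{cam}0.png");big=cv2.resize(im,None,fx=4,fy=4,interpolation=cv2.INTER_CUBIC)
    for p in proj(cam,np.vstack([B,N])): cv2.circle(big,tuple(int(v) for v in (p+.5)*4-.5),3,(0,0,255),-1)
    q=(proj(cam,np.vstack([B]))).mean(0)*4;r=proj(cam,N).mean(0)*4
    for n,k in(("B",q),("N",r)):
        x,y=int(max(k[0]-200,0)),int(max(k[1]-250,0));cv2.imwrite(f"pics/o_{cam}{n}.png",big[y:y+500,x:x+400])
cv2.imwrite("pics/o.png",np.hstack([cv2.imread("pics/o_sceneB.png"),cv2.imread("pics/o_sceneN.png")]))
cv2.imwrite("pics/o2.png",np.hstack([cv2.imread("pics/o_topB.png"),cv2.imread("pics/o_topN.png")]))
go(520-6,-375-1.3,200,-1.349)
E
```

```text
lamp? [831.3  37.3 118.2]
pole base [[678.5 111.5   0. ]]
t 0.1 pos [162.3 603.1 194.7] rot [3.1 0.  1.3] F [ 0.5 -1.3  0.2] op 0.999
shift cm [-85.4  59.4  -0.5] twist 2.657
```

View pics/o.png

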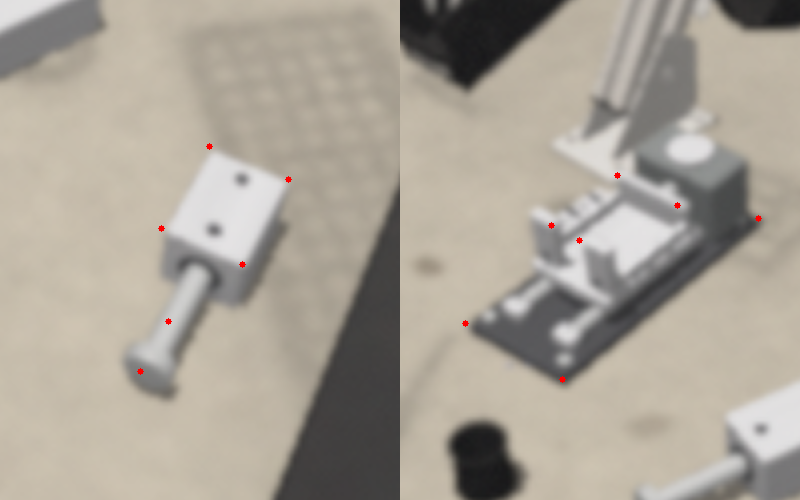

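View pics/o2.png

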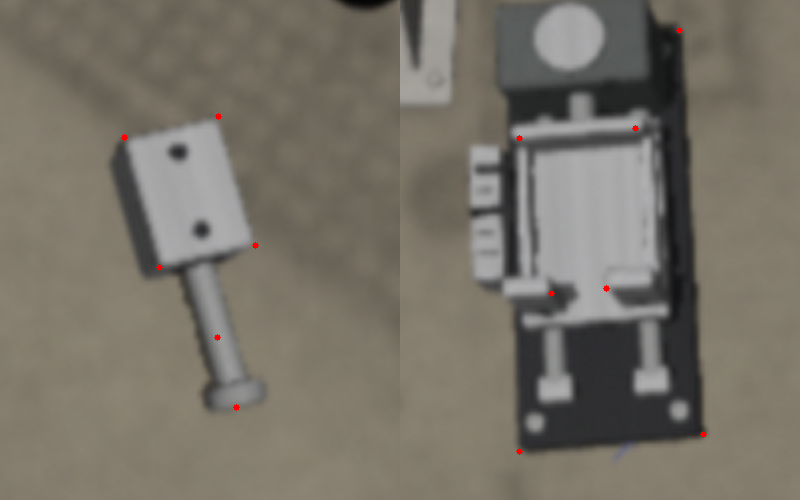

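Call:
{"name": "arm_command", "arguments": {
  "plan": [
    {"translation": [-3.3, 2.3, 0], "twist": 0.11, "gripper": 1},
    {"translation": [-6.6, 4.6, 0], "twist": 0.22, "gripper": 1},
    {"translation": [-9.9, 6.9, 0], "twist": 0.33, "gripper": 1},
    {"translation": [-13.2, 9.2, 0], "twist": 0.44, "gripper": 1},
    {"translation": [-16.5, 11.5, 0], "twist": 0.55, "gripper": 1}
  ]
}}

```text
clock: 0.52
eef_pos: [230.4, 411.8, 194.5]
tcp_rot: [3.141, 0.002, 0.753]
contact_force: [1.7, 0.5, 1.4]
opening: 0.997
```

```bash
python3 -c "
from h import *
go(514,-376.3,195,-1.349)"
```

```text
t 0.52 pos [230.4 411.8 194.5] rot [3.141e+00 2.000e-03 7.530e-01] F [1.7 0.5 1.4] op 0.997
shift cm [-3.322e+01  7.689e+01 -5.000e-02] twist 2.102
```

Call:
{"name": "arm_command", "arguments": {
  "plan": [
    {"translation": [-1.66, 3.84, 0], "twist": 0.105, "gripper": 1},
    {"translation": [-3.32, 7.68, 0], "twist": 0.21, "gripper": 1},
    {"translation": [-4.98, 11.52, 0], "twist": 0.315, "gripper": 1},
    {"translation": [-6.64, 15.36, 0], "twist": 0.42, "gripper": 1},
    {"translation": [-8.3, 19.2, 0], "twist": 0.525, "gripper": 1}
  ]
}}

```text
clock: 0.93
eef_pos: [300.2, 215.7, 194.8]
tcp_rot: [3.14, 0.001, 0.224]
contact_force: [1.6, -0.4, -0.4]
opening: 1.002
```

```bash
python3 -c "
from h import *
go(514,-376.3,195,-1.349)"
```

```text
t 0.93 pos [300.2 215.7 194.8] rot [3.14e+00 1.00e-03 2.24e-01] F [ 1.6 -0.4 -0.4] op 1.002
shift cm [ 7.720e+00  6.247e+01 -2.000e-02] twist 1.573
```

Call:
{"name": "arm_command", "arguments": {
  "plan": [
    {"translation": [0.5, 4.1, 0], "twist": 0.105, "gripper": 1},
    {"translation": [1.0, 8.2, 0], "twist": 0.21, "gripper": 1},
    {"translation": [1.5, 12.3, 0], "twist": 0.315, "gripper": 1},
    {"translation": [2.0, 16.4, 0], "twist": 0.42, "gripper": 1},
    {"translation": [2.5, 20.5, 0], "twist": 0.525, "gripper": 1}
  ]
}}

```text
clock: 1.35
eef_pos: [370.0, 19.3, 195.3]
tcp_rot: [3.14, -0.001, -0.306]
contact_force: [1.6, 0.7, 0.6]
opening: 1.002
```

```bash
python3 -c "
from h import *
go(514,-376.3,150,-1.349)"
```

```text
t 1.35 pos [370.   19.3 195.3] rot [ 3.14e+00 -1.00e-03 -3.06e-01] F [1.6 0.7 0.6] op 1.002
shift cm [25.66 33.37  4.53] twist 1.043
```

Call:
{"name": "arm_command", "arguments": {
  "plan": [
    {"translation": [2.5, 3.3, 0], "twist": 0.105, "gripper": 1},
    {"translation": [5.0, 6.6, 0], "twist": 0.21, "gripper": 1},
    {"translation": [7.5, 9.9, 0], "twist": 0.315, "gripper": 1},
    {"translation": [10.0, 13.2, 0], "twist": 0.42, "gripper": 1},
    {"translation": [12.5, 16.5, 0], "twist": 0.525, "gripper": 1}
  ]
}}

```text
clock: 1.77
eef_pos: [439.2, -177.4, 195.5]
tcp_rot: [3.141, -0.001, -0.837]
contact_force: [0.8, 1.8, 0.3]
opening: 0.999
```

```bash
python3 -c "
from h import *
go(514,-376.3,150,-1.349)"
```

```text
t 1.77 pos [ 439.2 -177.4  195.5] rot [ 3.141e+00 -1.000e-03 -8.370e-01] F [0.8 1.8 0.3] op 0.999
shift cm [19.78  7.75  4.55] twist 0.512
```

Call:
{"name": "arm_command", "arguments": {
  "plan": [
    {"translation": [3.9, 1.5, 0], "twist": 0.103, "gripper": 1},
    {"translation": [7.8, 3.0, 0.5], "twist": 0.206, "gripper": 1},
    {"translation": [11.7, 4.5, 1.5], "twist": 0.309, "gripper": 1},
    {"translation": [15.6, 6.1, 3.0], "twist": 0.412, "gripper": 1},
    {"translation": [19.8, 7.8, 4.5], "twist": 0.512, "gripper": 1}
  ]
}}

```text
clock: 2.18
eef_pos: [509.8, -367.2, 154.1]
tcp_rot: [3.142, -0.002, -1.355]
contact_force: [1.2, 0.1, 0.5]
opening: 1.001
```

```bash
python3 -c "
from h import *
go(514,-376.3,12,-1.349)
for n in ('top','scene'): cv2.imwrite(f'pics/{n}1.png',cv2.resize(grab_frame(n)[130:360,200:470],None,fx=2.9,fy=2.6))"
```

```text
t 2.18 pos [ 509.8 -367.2  154.1] rot [ 3.142e+00 -2.000e-03 -1.355e+00] F [1.2 0.1 0.5] op 1.001
shift cm [ 0.98 -0.22 14.21] twist -0.006
```

View pics/scene1.png

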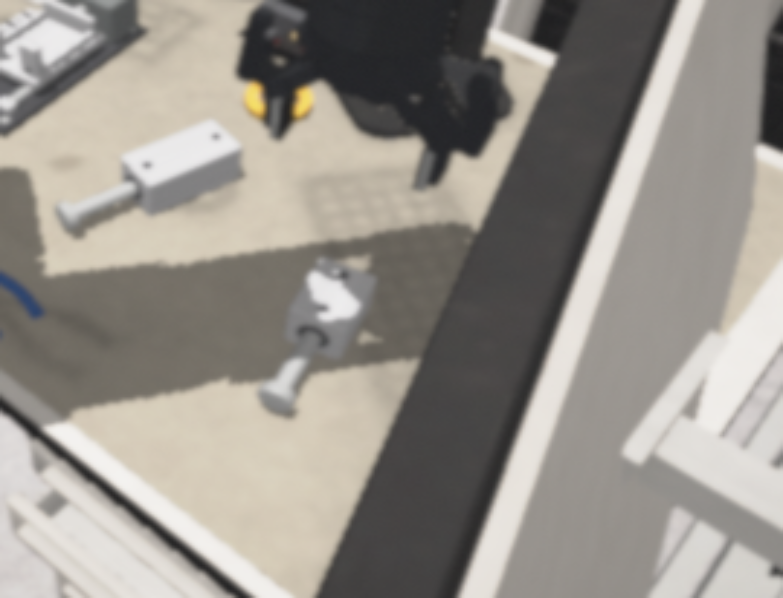

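View pics/top1.png

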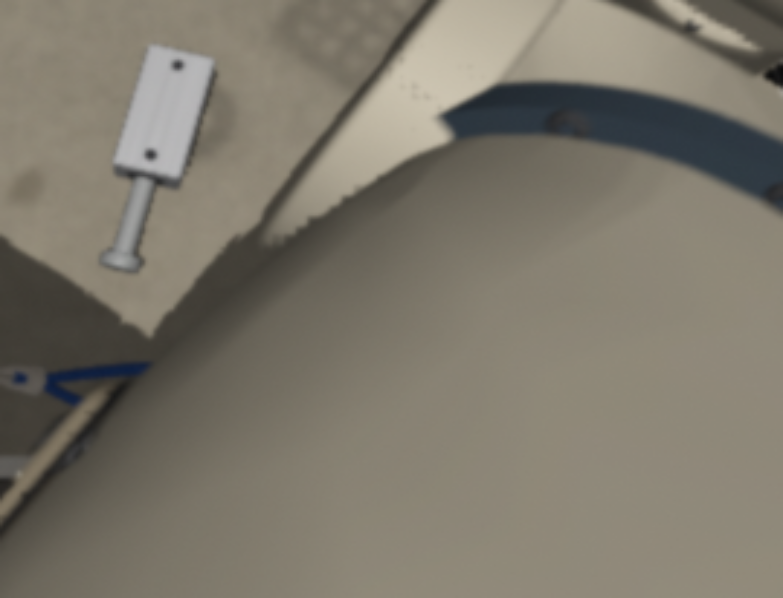

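The top view is mostly covered by the forearm. The scene view shows the jaws (tips near (280,130) and (425,185) in the crop) above and either side of the short block at (330,310), so I'll descend.

Call:
{"name": "arm_command", "arguments": {
  "plan": [
    {"translation": [0.9, -0.2, 2.0], "twist": 0, "gripper": 1},
    {"translation": [0.9, -0.2, 4.5], "twist": 0, "gripper": 1},
    {"translation": [0.9, -0.2, 7.0], "twist": 0, "gripper": 1},
    {"translation": [0.9, -0.2, 9.0], "twist": 0, "gripper": 1},
    {"translation": [0.9, -0.2, 9.0], "twist": 0, "gripper": 1}
  ]
}}

```text
clock: 2.7
eef_pos: [510.5, -375.5, 57.2]
tcp_rot: [3.135, 0.005, -1.356]
contact_force: [-0.6, 0.5, -0.6]
opening: 0.999
```

```bash
python3 -c "
from h import *
go(514,-376.3,12,-1.349)
for n in ('scene',): cv2.imwrite(f'pics/{n}2.png',cv2.resize(grab_frame(n)[190:310,250:390],None,fx=5,fy=5))"
```

```text
t 2.7 pos [ 510.5 -375.5   57.2] rot [ 3.135  0.005 -1.356] F [-0.6  0.5 -0.6] op 0.999
shift cm [ 0.15 -0.32  4.52] twist -0.007
```

View pics/scene2.png

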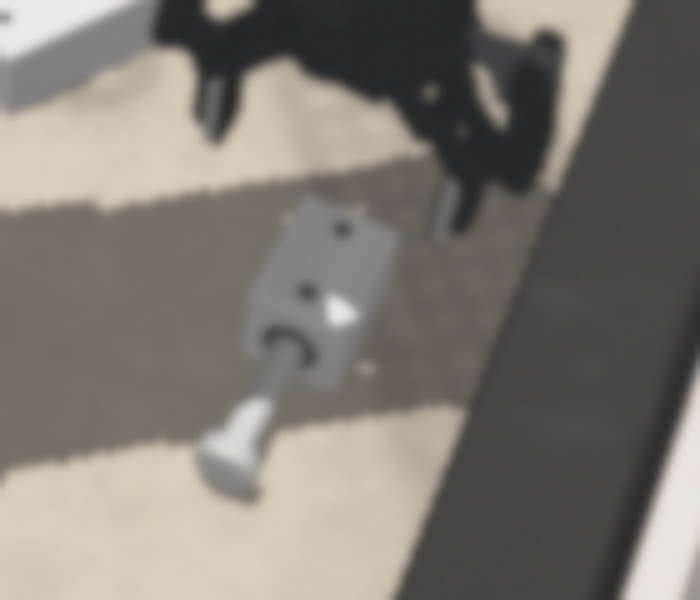

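```bash
python3 -c "
from h import *
a=ray('scene',[[250+215/5,190+140/5],[250+448/5,190+238/5]],70);print(a,a.mean(0))
print(ray('scene',[[250+322/5,190+262/5]],44))"
```

```text
[[ 521.86979205 -316.82320805   70.        ]
 [ 544.20063728 -415.95276779   70.        ]] [ 533.03521467 -366.38798792   70.        ]
[[ 518.77565032 -376.96174531   44.        ]]
```

```bash
python3 -c "
from h import *
im=cv2.imread('pics/scene1.png')[60:240,220:540];cv2.imwrite('pics/z1.png',cv2.resize(im,None,fx=2.4,fy=2.4))
for z in (154,167,180,200):
  a=ray('scene',[[200+280/2.9,130+133/2.6],[200+423/2.9,130+187/2.6]],z);print(z,a.mean(0),np.linalg.norm(a[0]-a[1]))
"
```

```text
154 [ 549.62911967 -353.64962273  154.        ] 102.48101614174034
167 [ 538.36622413 -359.73278908  167.        ] 99.92251293001003
180 [ 527.10332858 -365.81595542  180.        ] 97.36400971827968
200 [ 509.77579697 -375.17467288  200.        ] 93.42785093100211
```

View pics/z1.png

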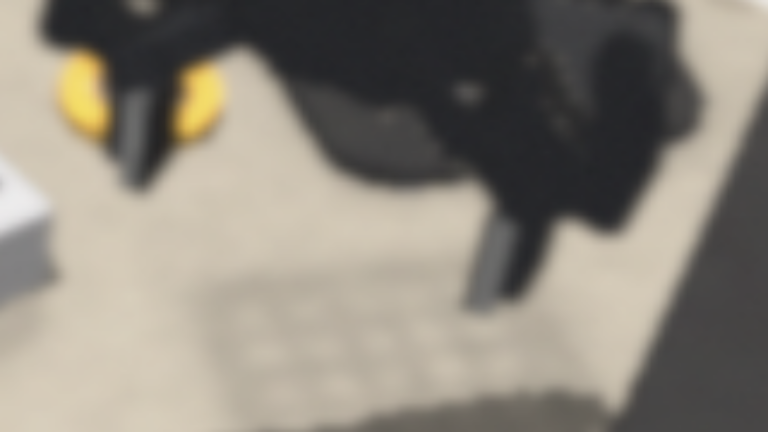

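Call:
{"name": "arm_command", "arguments": {
  "plan": [
    {"translation": [0.0, -0.3, 1.0], "twist": 0, "gripper": 1},
    {"translation": [0.0, -0.3, 2.0], "twist": 0, "gripper": 1},
    {"translation": [0.0, -0.3, 3.0], "twist": 0, "gripper": 1},
    {"translation": [0.0, -0.3, 3.5], "twist": 0, "gripper": 1},
    {"translation": [0.0, -0.3, 3.5], "twist": 0, "gripper": 1}
  ]
}}

```text
clock: 3.17
eef_pos: [513.7, -375.0, 23.2]
tcp_rot: [3.135, 0.004, -1.355]
contact_force: [0.7, -0.8, 0.1]
opening: 1.002
```

```bash
python3 -c "
from h import *
go(514,-376.3,12,-1.349)
f=grab_frame('scene');cv2.imwrite('pics/s3full.png',f)
cv2.imwrite(f'pics/scene3.png',cv2.resize(f[170:290,230:370],None,fx=5,fy=5))
print(proj('scene',[[514,-376,26],[514,-376,44]]))"
```

```text
t 3.17 pos [ 513.7 -375.    23.2] rot [ 3.135  0.004 -1.355] F [ 0.7 -0.8  0.1] op 1.002
shift cm [0.13 0.   1.12] twist -0.006
[[311.67015893 248.73192165]
 [312.61689362 243.56394861]]
```

View pics/scene3.png

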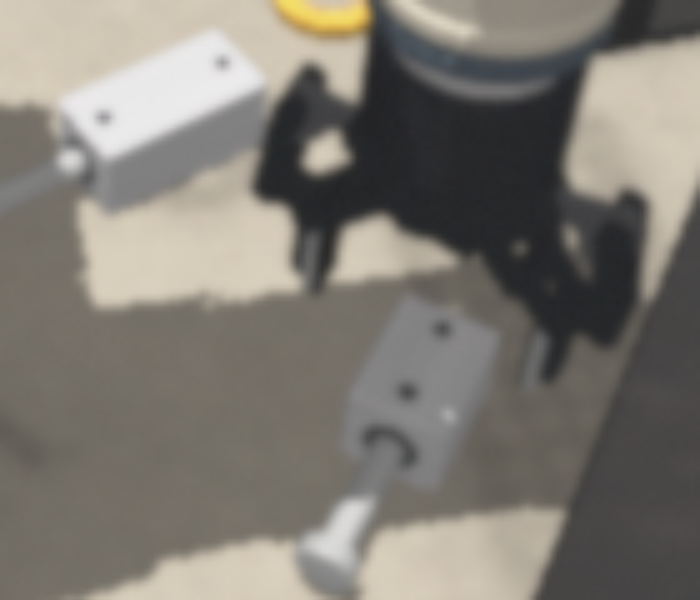

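The finger tips appear about 1.5 cm (by ray) further out than I expected. I'll close lightly at grasp height and check opening and picture, which will show where the pads really are.

Call:
{"name": "arm_command", "arguments": {
  "plan": [
    {"translation": [0.1, 0, 0.5], "twist": 0, "gripper": 1},
    {"translation": [0.1, 0, 1.1], "twist": 0, "gripper": 1},
    {"translation": [0.1, 0, 1.1], "twist": 0, "gripper": 0.7},
    {"translation": [0.1, 0, 1.1], "twist": 0, "gripper": 0.6},
    {"translation": [0.1, 0, 1.1], "twist": 0, "gripper": 0.6}
  ],
  "squeeze": 25
}}

```text
clock: 3.63
eef_pos: [514.3, -376.3, 13.0]
tcp_rot: [3.136, 0.004, -1.356]
contact_force: [-0.2, 0.5, -0.1]
opening: 0.613
```

```bash
python3 -c "
from h import *
go(514,-376.3,12,-1.349)
f=grab_frame('scene');cv2.imwrite('pics/s4full.png',f)
cv2.imwrite(f'pics/scene4.png',cv2.resize(f[170:290,230:370],None,fx=5,fy=5))"
```

```text
t 3.63 pos [ 514.3 -376.3   13. ] rot [ 3.136  0.004 -1.356] F [-0.2  0.5 -0.1] op 0.613
shift cm [-0.01  0.02  0.1 ] twist -0.007
```

View pics/scene4.png

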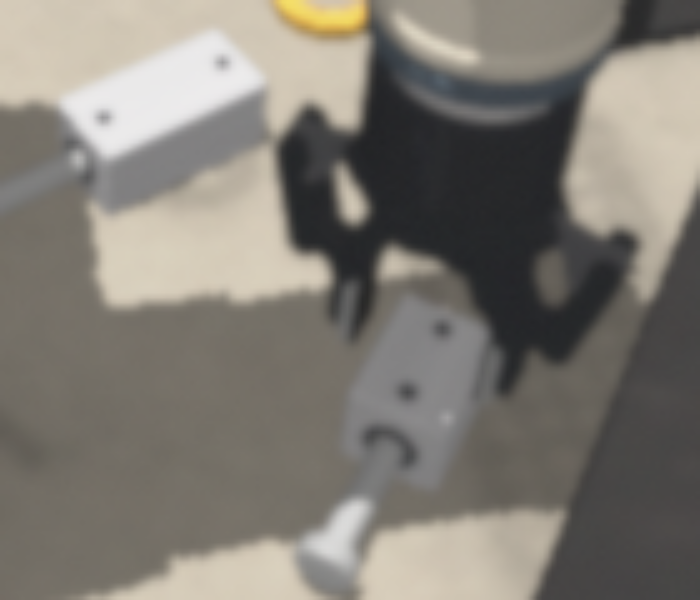

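```bash
python3 -c "
from h import *
c,s=np.cos(.222),np.sin(.222)
for z in (10,20,40,60):
  for x in (-17,5,20,30):
    P=[[520+x*c-y*s,-375+x*s+y*c,z] for y in (26,-26)]
    print(z,x,((proj('scene',P)-[230,170])*5).round(0).tolist())"
```

```text
10 -17 [[337.0, 410.0], [453.0, 462.0]]
10 5 [[359.0, 372.0], [473.0, 423.0]]
10 20 [[374.0, 348.0], [487.0, 397.0]]
10 30 [[384.0, 331.0], [496.0, 380.0]]
20 -17 [[339.0, 396.0], [456.0, 448.0]]
20 5 [[362.0, 358.0], [476.0, 409.0]]
20 20 [[376.0, 333.0], [490.0, 383.0]]
20 30 [[386.0, 317.0], [499.0, 366.0]]
40 -17 [[343.0, 367.0], [462.0, 420.0]]
40 5 [[366.0, 330.0], [483.0, 380.0]]
40 20 [[381.0, 305.0], [497.0, 354.0]]
40 30 [[391.0, 288.0], [506.0, 337.0]]
60 -17 [[347.0, 338.0], [468.0, 391.0]]
60 5 [[370.0, 300.0], [490.0, 351.0]]
60 20 [[385.0, 275.0], [504.0, 325.0]]
60 30 [[395.0, 258.0], [513.0, 307.0]]
```

The picture contradicts the stated tip position: with the tool reported at z = 13, the left tip is at crop (345,340) and the right at (505,395). That fits tips about 60 mm above the mat. I'll go down in small steps and watch force and picture.

Call:
{"name": "arm_command", "arguments": {
  "plan": [
    {"translation": [0, 0, 0.3], "twist": 0, "gripper": 0.75},
    {"translation": [0, 0, 0.6], "twist": 0, "gripper": 0.75},
    {"translation": [0, 0, 0.9], "twist": 0, "gripper": 0.75},
    {"translation": [0, 0, 1.2], "twist": 0, "gripper": 0.75},
    {"translation": [0, 0, 1.2], "twist": 0, "gripper": 0.75}
  ]
}}

```text
clock: 4.1
eef_pos: [513.8, -376.0, 0.3]
tcp_rot: [3.135, 0.004, -1.356]
contact_force: [0.2, 0.5, -0.5]
opening: 0.746
```

```bash
python3 -c "
from h import *
go(514,-376.3,12,-1.349)
print(sense()['qpos'].round(3))
f=grab_frame('scene');cv2.imwrite('pics/s5full.png',f)
g=grab_frame('top');cv2.imwrite('pics/t5full.png',g)
cv2.imwrite(f'pics/scene5.png',cv2.resize(f[170:290,230:370],None,fx=5,fy=5))"
```

```text
t 4.1 pos [ 5.138e+02 -3.760e+02  3.000e-01] rot [ 3.135  0.004 -1.356] F [ 0.2  0.5 -0.5] op 0.746
shift cm [ 0.03 -0.01 -1.17] twist -0.007
[-0.633  0.602  1.729 -0.003  0.818  0.724]
```

View pics/scene5.png

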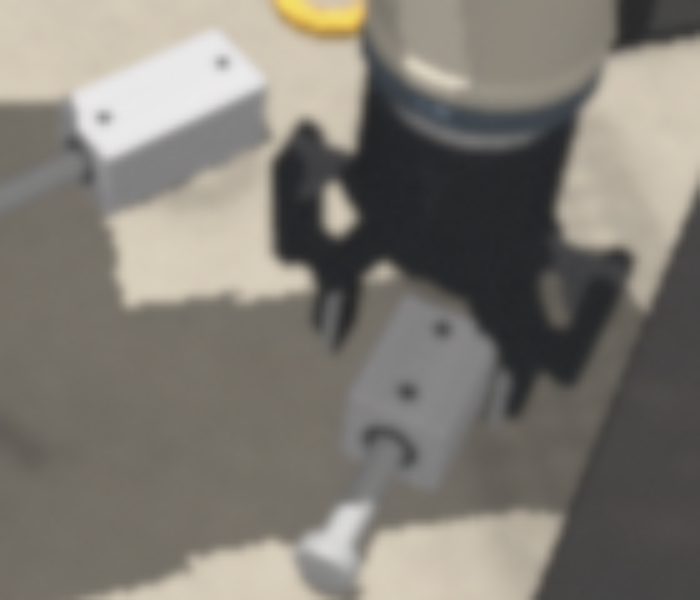

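View pics/s5full.png

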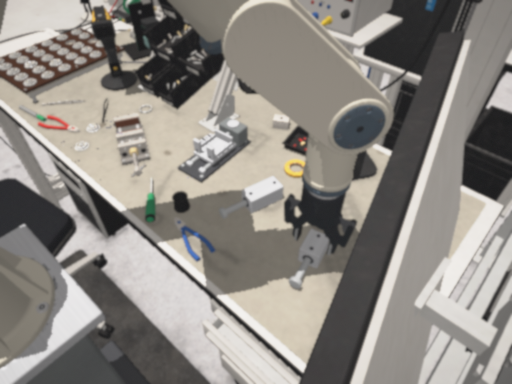

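Call:
{"name": "arm_command", "arguments": {
  "plan": [
    {"translation": [0, 0, 0.15], "twist": 0, "gripper": 0.75},
    {"translation": [0, 0, 0.3], "twist": 0, "gripper": 0.75},
    {"translation": [0, 0, 0.45], "twist": 0, "gripper": 0.75},
    {"translation": [0, 0, 0.6], "twist": 0, "gripper": 0.75},
    {"translation": [0, 0, 0.6], "twist": 0, "gripper": 0.75}
  ]
}}

```text
clock: 4.62
eef_pos: [513.9, -376.1, -5.5]
tcp_rot: [3.135, 0.004, -1.355]
contact_force: [0.3, -0.1, 0.6]
opening: 0.751
```

Call:
{"name": "arm_command", "arguments": {
  "plan": [
    {"translation": [0, 0, 0.1], "twist": 0, "gripper": 0.75},
    {"translation": [0, 0, 0.2], "twist": 0, "gripper": 0.75},
    {"translation": [0, 0, 0.3], "twist": 0, "gripper": 0.75},
    {"translation": [0, 0, 0.4], "twist": 0, "gripper": 0.75},
    {"translation": [0, 0, 0.4], "twist": 0, "gripper": 0.75}
  ]
}}

```text
clock: 5.03
eef_pos: [513.7, -376.0, -9.7]
tcp_rot: [3.135, 0.004, -1.356]
contact_force: [-0.3, -0.3, -0.8]
opening: 0.748
```

Call:
{"name": "arm_command", "arguments": {
  "plan": [
    {"translation": [0, 0, 0.3], "twist": 0, "gripper": 0.75},
    {"translation": [0, 0, 0.6], "twist": 0, "gripper": 0.75},
    {"translation": [0, 0, 0.9], "twist": 0, "gripper": 0.75},
    {"translation": [0, 0, 1.2], "twist": 0, "gripper": 0.75},
    {"translation": [0, 0, 1.2], "twist": 0, "gripper": 0.75}
  ]
}}

```text
clock: 5.45
eef_pos: [513.2, -375.6, -22.6]
tcp_rot: [3.134, 0.005, -1.356]
contact_force: [-1.0, 0.9, -0.2]
opening: 0.752
```

```bash
python3 -c "
from h import *
go(514,-376.3,12,-1.349)
f=grab_frame('scene');cv2.imwrite('pics/s6full.png',f)
cv2.imwrite(f'pics/scene6.png',cv2.resize(f[170:290,230:370],None,fx=5,fy=5))
c,s=np.cos(.222),np.sin(.222)
for z in (10,20,30,40):
  for x in (-17,5,20,30):
    P=[[520+x*c-y*s,-375+x*s+y*c,z] for y in (32,-32,-42)]
    print(z,x,((proj('scene',P)-[230,170])*5).round(0).tolist())"
```

```text
t 5.45 pos [ 513.2 -375.6  -22.6] rot [ 3.134  0.005 -1.356] F [-1.   0.9 -0.2] op 0.752
shift cm [ 0.08 -0.07 -3.46] twist -0.007
10 -17 [[325.0, 404.0], [466.0, 468.0], [489.0, 478.0]]
10 5 [[347.0, 367.0], [487.0, 428.0], [509.0, 438.0]]
10 20 [[361.0, 342.0], [500.0, 402.0], [522.0, 412.0]]
10 30 [[371.0, 326.0], [509.0, 385.0], [531.0, 395.0]]
20 -17 [[326.0, 390.0], [469.0, 454.0], [492.0, 464.0]]
20 5 [[349.0, 353.0], [490.0, 415.0], [513.0, 425.0]]
20 20 [[363.0, 328.0], [503.0, 389.0], [526.0, 398.0]]
20 30 [[373.0, 312.0], [512.0, 371.0], [535.0, 381.0]]
30 -17 [[328.0, 376.0], [473.0, 440.0], [496.0, 451.0]]
30 5 [[351.0, 338.0], [493.0, 401.0], [516.0, 411.0]]
30 20 [[366.0, 314.0], [507.0, 374.0], [530.0, 384.0]]
30 30 [[375.0, 297.0], [516.0, 357.0], [539.0, 367.0]]
40 -17 [[330.0, 362.0], [476.0, 426.0], [499.0, 436.0]]
40 5 [[353.0, 324.0], [497.0, 386.0], [520.0, 396.0]]
40 20 [[368.0, 299.0], [510.0, 360.0], [533.0, 370.0]]
40 30 [[378.0, 283.0], [519.0, 343.0], [542.0, 353.0]]
```

View pics/scene6.png

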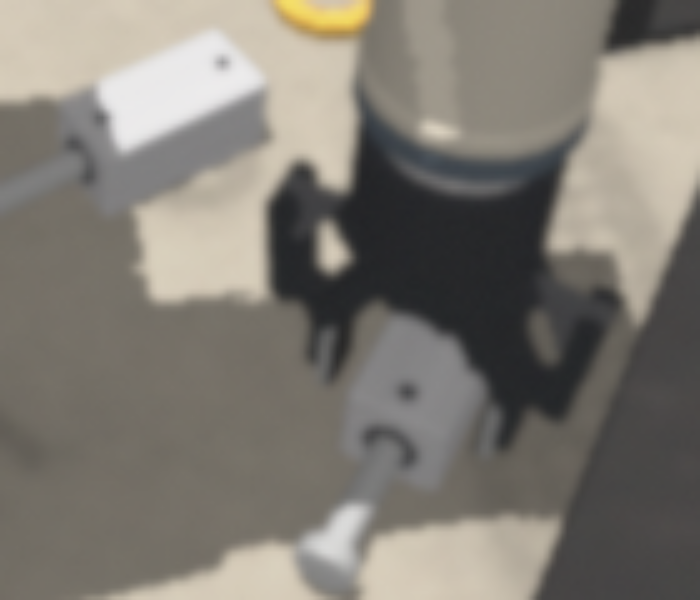

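The tips are now at crop (328,380) and (502,452), which matches z ≈ 28 mm at the intended x and y. The reported tool z is therefore about 43 mm too low, while x and y agree. I'll go down a further 8 mm and close.

Call:
{"name": "arm_command", "arguments": {
  "plan": [
    {"translation": [0, 0, 0.4], "twist": 0, "gripper": 0.75},
    {"translation": [0, 0, 0.8], "twist": 0, "gripper": 0.75},
    {"translation": [0, 0, 0.8], "twist": 0, "gripper": 0.6},
    {"translation": [0, 0, 0.8], "twist": 0, "gripper": 0.45},
    {"translation": [0, 0, 0.8], "twist": 0, "gripper": 0.4}
  ],
  "squeeze": 50
}}

```text
clock: 5.92
eef_pos: [513.2, -375.7, -30.4]
tcp_rot: [3.134, 0.005, -1.355]
contact_force: [0.6, -0.5, -3.4]
opening: 0.505
```

Call:
{"name": "arm_command", "arguments": {
  "plan": [
    {"translation": [0, 0, 0], "twist": 0, "gripper": 0.3},
    {"translation": [0, 0, 0], "twist": 0, "gripper": 0.3},
    {"translation": [0, 0, 0], "twist": 0, "gripper": 0.3},
    {"translation": [0, 0, 0], "twist": 0, "gripper": 0.3},
    {"translation": [0, 0, 0], "twist": 0, "gripper": 0.3}
  ]
}}

```text
clock: 6.33
eef_pos: [513.1, -375.6, -30.5]
tcp_rot: [3.134, 0.005, -1.356]
contact_force: [0.6, 0.3, -2.4]
opening: 0.506
```

```bash
python3 -c "
from h import *
go(514,-376.3,12,-1.349)
f=grab_frame('scene');cv2.imwrite('pics/s7full.png',f)
cv2.imwrite(f'pics/scene7.png',cv2.resize(f[170:290,230:370],None,fx=5,fy=5))"
```

```text
t 6.33 pos [ 513.1 -375.6  -30.5] rot [ 3.134  0.005 -1.356] F [ 0.6  0.3 -2.4] op 0.506
shift cm [ 0.09 -0.07 -4.25] twist -0.007
```

View pics/scene7.png

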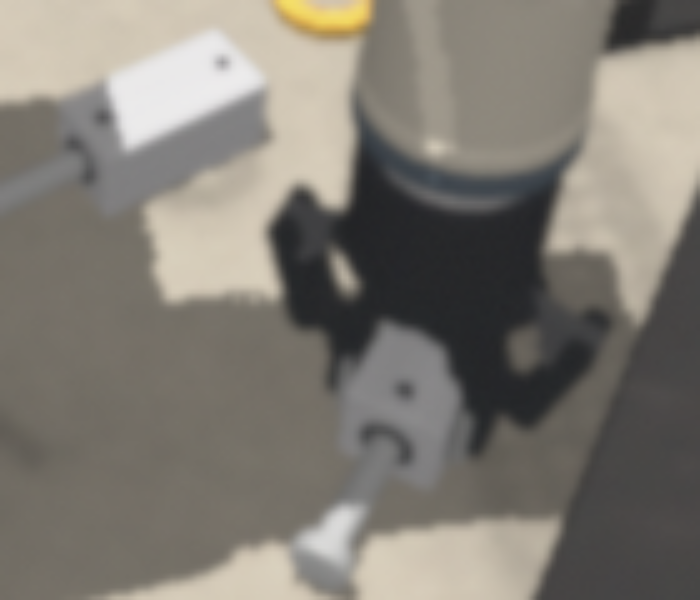

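Gripped: the opening of 0.506 is 43 mm, so the block is between the pads, pin towards the robot. Lifting.

Call:
{"name": "arm_command", "arguments": {
  "plan": [
    {"translation": [0, 0, -1.5], "twist": 0, "gripper": 0.3},
    {"translation": [0, 0, -4], "twist": 0, "gripper": 0.3},
    {"translation": [0, 0, -7], "twist": 0, "gripper": 0.3},
    {"translation": [0, 0, -10], "twist": 0, "gripper": 0.3},
    {"translation": [0, 0, -12], "twist": 0, "gripper": 0.3}
  ]
}}

```text
clock: 6.8
eef_pos: [514.8, -376.5, 92.2]
tcp_rot: [3.136, 0.004, -1.356]
contact_force: [1.3, -0.4, -3.1]
opening: 0.507
```

```bash
python3 -c "
from h import *
go(593.6,5.2,90,-1.481)
f=grab_frame('scene')
cv2.imwrite(f'pics/scene8.png',cv2.resize(f[130:310,170:390],None,fx=3.3,fy=3.3))"
```

```text
t 6.8 pos [ 514.8 -376.5   92.2] rot [ 3.136  0.004 -1.356] F [ 1.3 -0.4 -3.1] op 0.507
shift cm [-35.61 -15.85   0.22] twist 0.125
```

View pics/scene8.png

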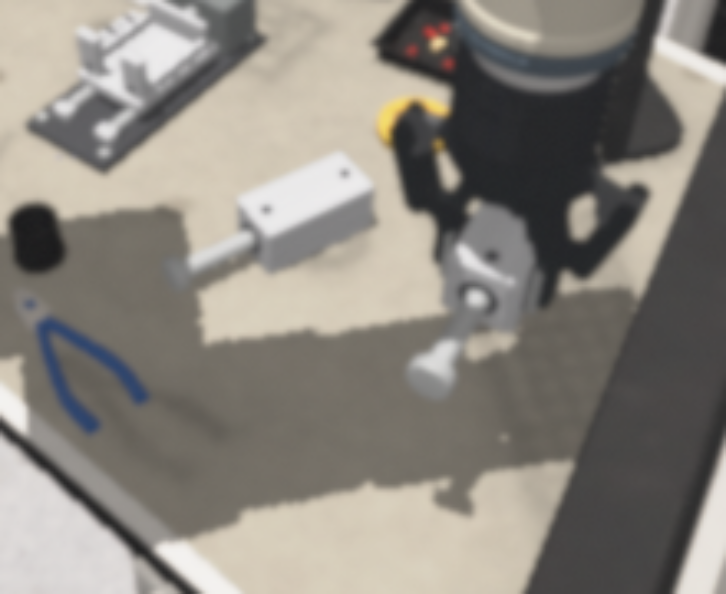

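The block is held level in the air, pin forward. Moving over to the tester.

Call:
{"name": "arm_command", "arguments": {
  "plan": [
    {"translation": [-2.2, -1, 0], "twist": 0.01, "gripper": 0.3},
    {"translation": [-5.2, -2.3, 0], "twist": 0.025, "gripper": 0.3},
    {"translation": [-8.5, -3.8, 0], "twist": 0.04, "gripper": 0.3},
    {"translation": [-11.9, -5.3, 0], "twist": 0.05, "gripper": 0.3},
    {"translation": [-15.2, -6.8, 0], "twist": 0.06, "gripper": 0.3}
  ]
}}

```text
clock: 7.27
eef_pos: [550.1, -213.2, 94.9]
tcp_rot: [3.138, 0.0, -1.417]
contact_force: [0.9, 0.4, -3.4]
opening: 0.512
```

```bash
python3 -c "
from h import *
go(593.6,5.2,90,-1.481)"
```

```text
t 7.27 pos [ 550.1 -213.2   94.9] rot [ 3.138  0.    -1.417] F [ 0.9  0.4 -3.4] op 0.512
shift cm [-20.91  -7.65   0.49] twist 0.064
```

Call:
{"name": "arm_command", "arguments": {
  "plan": [
    {"translation": [-3.3, -1.2, 0], "twist": 0.01, "gripper": 0.3},
    {"translation": [-6.6, -2.4, 0], "twist": 0.025, "gripper": 0.3},
    {"translation": [-9.9, -3.6, 0], "twist": 0.04, "gripper": 0.3},
    {"translation": [-13.2, -4.8, 0], "twist": 0.05, "gripper": 0.3},
    {"translation": [-16, -5.9, 0], "twist": 0.064, "gripper": 0.3}
  ]
}}

```text
clock: 7.68
eef_pos: [583.5, -43.7, 94.2]
tcp_rot: [3.137, 0.001, -1.481]
contact_force: [1.4, -0.9, -2.6]
opening: 0.509
```

```bash
python3 -c "
from h import *
go(593.6,5.2,90,-1.481)"
```

```text
t 7.68 pos [583.5 -43.7  94.2] rot [ 3.137e+00  1.000e-03 -1.481e+00] F [ 1.4 -0.9 -2.6] op 0.509
shift cm [-4.78 -1.45  0.42] twist 0.0
```

Call:
{"name": "arm_command", "arguments": {
  "plan": [
    {"translation": [-2.0, -0.5, 0], "twist": 0, "gripper": 0.3},
    {"translation": [-3.5, -1.0, 0], "twist": 0, "gripper": 0.3},
    {"translation": [-4.8, -1.4, 0.4], "twist": 0, "gripper": 0.3},
    {"translation": [-4.8, -1.4, 0.4], "twist": 0, "gripper": 0.3},
    {"translation": [-4.8, -1.4, 0.4], "twist": 0, "gripper": 0.3}
  ]
}}

```text
clock: 8.1
eef_pos: [592.6, 5.6, 89.3]
tcp_rot: [3.136, 0.0, -1.48]
contact_force: [-0.7, 0.3, -1.6]
opening: 0.511
```

```bash
python3 -c "
from h import *
go(593.6,5.2,90,-1.481)
f=grab_frame('scene');g=grab_frame('top');cv2.imwrite('pics/s9f.png',f);cv2.imwrite('pics/t9f.png',g)
cv2.imwrite(f'pics/scene9.png',cv2.resize(f[60:200,150:290],None,fx=5,fy=4.2))
cv2.imwrite(f'pics/top9.png',cv2.resize(g[60:240,70:250],None,fx=4,fy=3.3))"
```

```text
t 8.1 pos [592.6   5.6  89.3] rot [ 3.136  0.    -1.48 ] F [-0.7  0.3 -1.6] op 0.511
shift cm [ 0.05 -0.1  -0.07] twist 0.001
```

View pics/scene9.png

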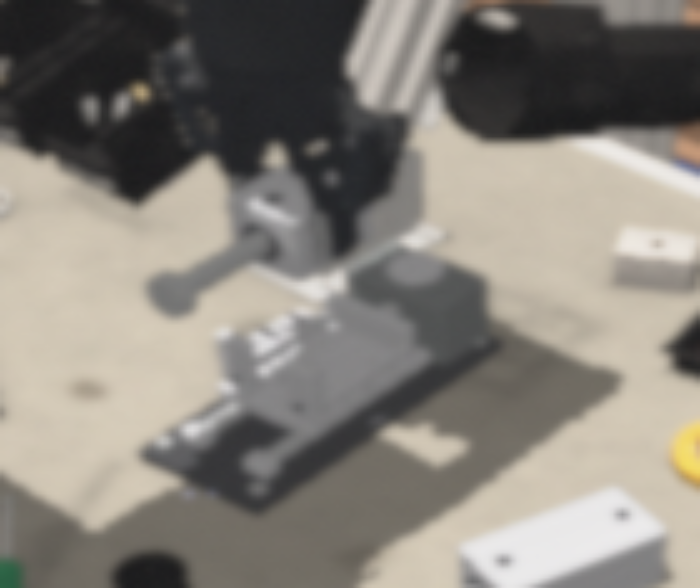

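View pics/top9.png

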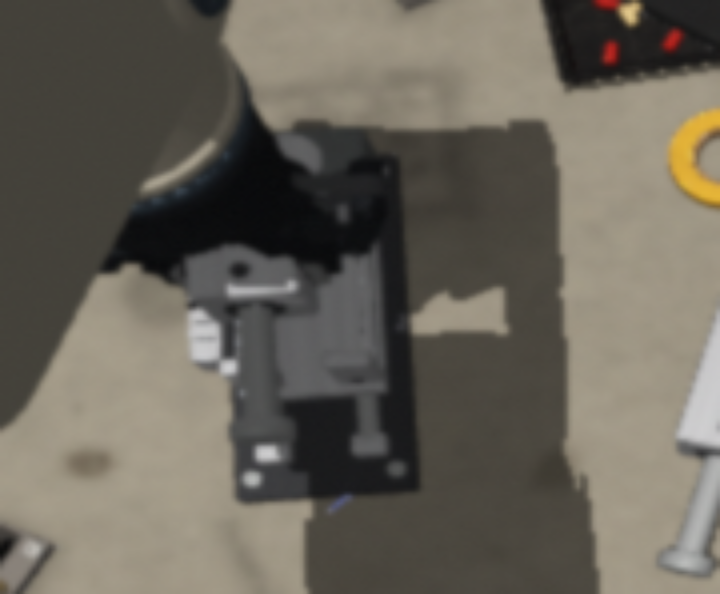

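```bash
python3 -c "
from h import *
f=cv2.imread('pics/s9f.png');g=cv2.imread('pics/t9f.png')
cv2.imwrite('pics/u1.png',cv2.resize(f[90:140,175:235],None,fx=12,fy=12,interpolation=cv2.INTER_CUBIC))
cv2.imwrite('pics/u2.png',cv2.resize(g[125:205,110:160],None,fx=7,fy=7,interpolation=cv2.INTER_CUBIC))"
```

```text
(no output)
```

View pics/u1.png

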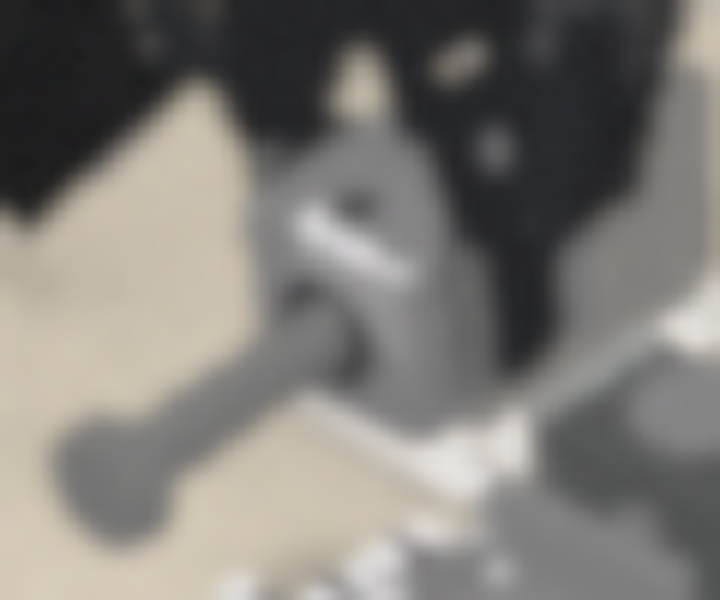

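View pics/u2.png

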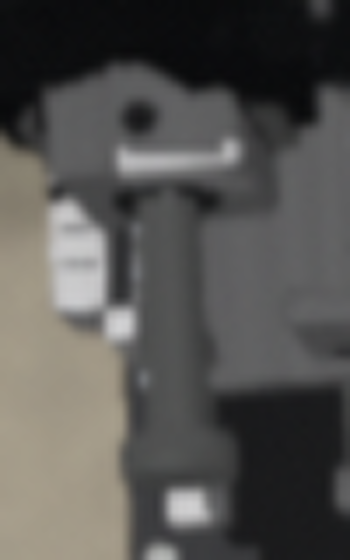

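```bash
python3 -c "
from h import *
np.set_printoptions(precision=1,suppress=True)
def nest(p):
  d=p-np.array([600.5,5.8,30]);c,s=np.cos(.09),np.sin(.09);return np.array([d[0]*c+d[1]*s,-d[0]*s+d[1]*c,d[2]])
for n,a,b in(('hole',(138,117),(355,205)),('head end',(180,487),(105,490))):
  p=tri(uncrop([a],7,110,125)[0],uncrop([b],12,175,90)[0]);print(n,p,nest(p))
  print(proj('top',p)-uncrop([a],7,110,125),proj('scene',p)-uncrop([b],12,175,90))
"
```

```text
hole [581.8   4.7 164.6] [-18.8   0.6 134.6]
[[ 0. -0.]] [[-0.  0.]]
head end [504.   -4.7 143.5] [-97.   -1.8 113.5]
[[ 0.7 -1. ]] [[-0.9  0.2]]
```

Triangulated, the front hole is at nest x = −18.8, y = 0.6 and the pin head end at −97, −1.8. The block is aligned with the nest to about 1 mm and its underside is about 120 mm up, so I'll descend.

Call:
{"name": "arm_command", "arguments": {
  "plan": [
    {"translation": [0.05, -0.1, 1.5], "twist": 0, "gripper": 0.3},
    {"translation": [0.05, -0.1, 3], "twist": 0, "gripper": 0.3},
    {"translation": [0.05, -0.1, 4.5], "twist": 0, "gripper": 0.3},
    {"translation": [0.05, -0.1, 5.5], "twist": 0, "gripper": 0.3},
    {"translation": [0.05, -0.1, 5.5], "twist": 0, "gripper": 0.3}
  ]
}}

```text
clock: 8.62
eef_pos: [591.7, 3.3, 32.7]
tcp_rot: [3.133, 0.001, -1.482]
contact_force: [-0.8, -0.5, -3.0]
opening: 0.508
```

```bash
python3 -c "
from h import *
go(593.6,5.2,0.5,-1.481)
f=grab_frame('scene');g=grab_frame('top');cv2.imwrite('pics/s10f.png',f);cv2.imwrite('pics/t10f.png',g)
a=cv2.resize(f[95:185,165:255],(400,400),interpolation=cv2.INTER_CUBIC);b=cv2.resize(g[115:215,95:195],(400,400),interpolation=cv2.INTER_CUBIC)
cv2.imwrite('pics/v10.png',np.hstack([a,b]))"
```

```text
t 8.62 pos [591.7   3.3  32.7] rot [ 3.133e+00  1.000e-03 -1.482e+00] F [-0.8 -0.5 -3. ] op 0.508
shift cm [-0.17 -0.2   3.22] twist -0.001
```

View pics/v10.png

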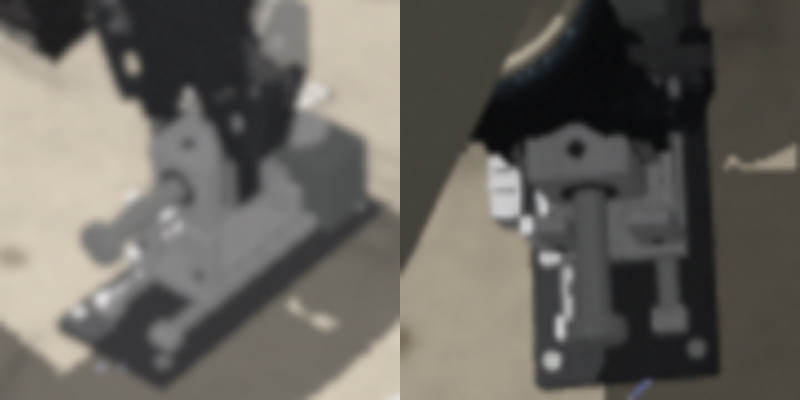

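```bash
cat >> h.py <<'E'
def nest(p):
  d=p-np.array([600.5,5.8,30]);c,s=np.cos(.09),np.sin(.09);return np.array([d[0]*c+d[1]*s,-d[0]*s+d[1]*c,d[2]])
E
python3 -c "
from h import *
p=tri((95+177*.25-.4,115+148*.25-.4),(165+188*.225-.4,95+145*.225-.4));print(p,nest(p))"
```

```text
[582.56465951   3.29401843 105.56806999] [-18.08798536  -0.88383681  75.56806999]
```

Call:
{"name": "arm_command", "arguments": {
  "plan": [
    {"translation": [-0.1, -0.15, 0.3], "twist": 0, "gripper": 0.3},
    {"translation": [-0.17, -0.25, 0.6], "twist": 0, "gripper": 0.3},
    {"translation": [-0.17, -0.25, 0.9], "twist": 0, "gripper": 0.3},
    {"translation": [-0.17, -0.25, 1.2], "twist": 0, "gripper": 0.3},
    {"translation": [-0.17, -0.25, 1.2], "twist": 0, "gripper": 0.3}
  ]
}}

```text
clock: 9.13
eef_pos: [595.3, 5.6, 22.2]
tcp_rot: [3.135, 0.0, -1.482]
contact_force: [0.4, -0.3, -3.6]
opening: 0.512
```

```bash
python3 -c "
from h import *
go(593.6,5.2,0.5,-1.481)
f=grab_frame('scene');g=grab_frame('top');cv2.imwrite('pics/s11f.png',f);cv2.imwrite('pics/t11f.png',g)
a=cv2.resize(f[95:185,165:255],(400,400),interpolation=cv2.INTER_CUBIC);b=cv2.resize(g[115:215,95:195],(400,400),interpolation=cv2.INTER_CUBIC)
cv2.imwrite('pics/v11.png',np.hstack([a,b]))"
```

```text
t 9.13 pos [595.3   5.6  22.2] rot [ 3.135  0.    -1.482] F [ 0.4 -0.3 -3.6] op 0.512
shift cm [0.03 0.17 2.17] twist -0.001
```

View pics/v11.png

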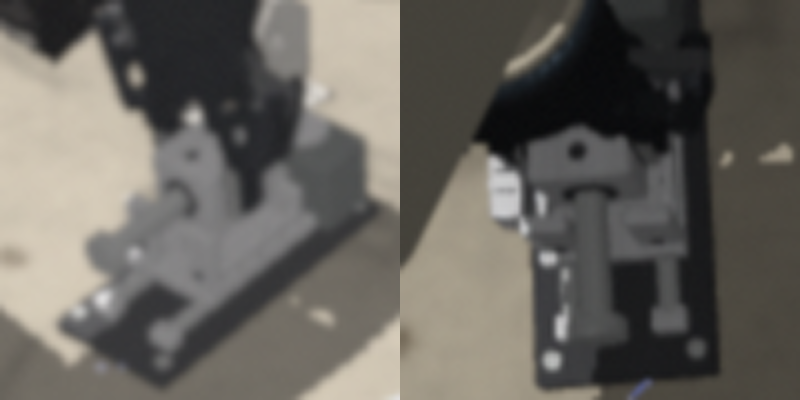

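Call:
{"name": "arm_command", "arguments": {
  "plan": [
    {"translation": [0.0, 0.17, 0.1], "twist": 0, "gripper": 0.3},
    {"translation": [0.03, 0.17, 0.3], "twist": 0, "gripper": 0.3},
    {"translation": [0.03, 0.17, 0.7], "twist": 0, "gripper": 0.3},
    {"translation": [0.03, 0.17, 1.1], "twist": 0, "gripper": 0.3},
    {"translation": [0.03, 0.17, 1.2], "twist": 0, "gripper": 0.3}
  ]
}}

```text
clock: 9.65
eef_pos: [593.2, 5.1, 9.8]
tcp_rot: [3.135, 0.0, -1.482]
contact_force: [0.2, -0.0, -3.3]
opening: 0.505
```

```bash
python3 -c "
from h import *
go(593.4,5.2,0.5,-1.481)"
```

```text
t 9.65 pos [593.2   5.1   9.8] rot [ 3.135  0.    -1.482] F [ 0.2 -0.  -3.3] op 0.505
shift cm [-0.01 -0.02  0.93] twist -0.001
```

Call:
{"name": "arm_command", "arguments": {
  "plan": [
    {"translation": [0, 0, 0.2], "twist": 0, "gripper": 0.3},
    {"translation": [0, 0, 0.4], "twist": 0, "gripper": 0.3},
    {"translation": [0, 0, 0.6], "twist": 0, "gripper": 0.3},
    {"translation": [0, 0, 0.7], "twist": 0, "gripper": 0.3},
    {"translation": [0, 0, 0.8], "twist": 0, "gripper": 0.3}
  ]
}}

```text
clock: 10.07
eef_pos: [593.2, 5.2, 2.1]
tcp_rot: [3.135, 0.0, -1.482]
contact_force: [-5.7, -0.2, 14.1]
opening: 0.511
```

```bash
python3 -c "
from h import *
go(593.4,5.2,-0.5,-1.481)
f=grab_frame('scene');g=grab_frame('top');cv2.imwrite('pics/s12f.png',f);cv2.imwrite('pics/t12f.png',g)
a=cv2.resize(f[95:185,165:255],(400,400),interpolation=cv2.INTER_CUBIC);b=cv2.resize(g[115:215,95:195],(400,400),interpolation=cv2.INTER_CUBIC)
cv2.imwrite('pics/v12.png',np.hstack([a,b]))"
```

```text
t 10.07 pos [593.2   5.2   2.1] rot [ 3.135  0.    -1.482] F [-5.7 -0.2 14.1] op 0.511
shift cm [-0.   -0.02  0.26] twist -0.001
```

View pics/v12.png

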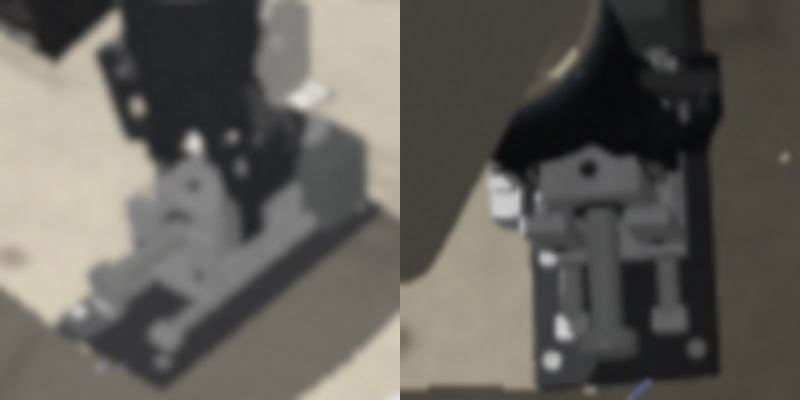

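```bash
python3 -c "
from h import *
f=cv2.imread('pics/s12f.png');g=cv2.imread('pics/t12f.png')
p=tri((95+189*.25-.4,115+168*.25-.4),(165+193*.225-.4,95+185*.225-.4));print(p,nest(p))
cv2.imwrite('pics/w12.png',np.hstack([cv2.resize(f[120:170,182:232],(400,400),interpolation=cv2.INTER_CUBIC),cv2.resize(g[145:205,120:180],(400,400),interpolation=cv2.INTER_CUBIC)]))
print(ray('top',[(95+189*.25-.4,115+168*.25-.4)],74),nest(ray('top',[(95+189*.25-.4,115+168*.25-.4)],74)[0]))"
```

```text
[582.74352958   4.1037225   77.04962532] [-17.83706421  -0.09348641  47.04962532]
[[583.51163645   4.87836093  74.        ]] [-17.00244269   0.60898051  44.        ]
```

View pics/w12.png

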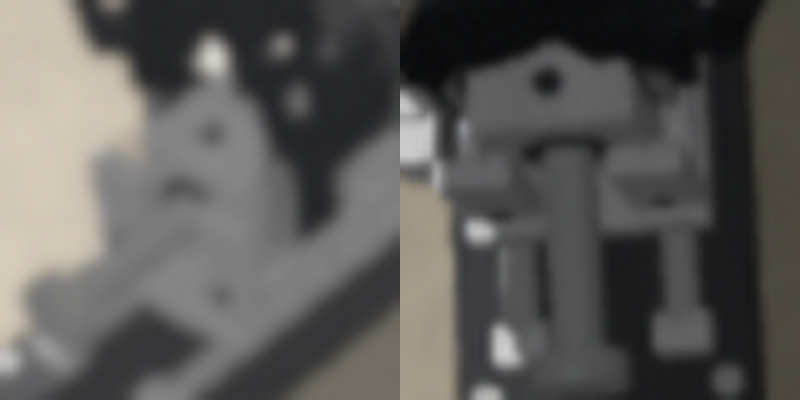

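Contact of 14 N upwards shows the block is on the nest floor, and by triangulation it is centred within a millimetre with the pin in the slot. Releasing.

Call:
{"name": "arm_command", "arguments": {
  "plan": [
    {"translation": [0, 0, -0.05], "twist": 0, "gripper": 0.5},
    {"translation": [0, 0, -0.05], "twist": 0, "gripper": 0.56},
    {"translation": [0, 0, -0.05], "twist": 0, "gripper": 0.65},
    {"translation": [0, 0, -0.05], "twist": 0, "gripper": 0.8},
    {"translation": [0, 0, -0.05], "twist": 0, "gripper": 0.8}
  ]
}}

```text
clock: 10.58
eef_pos: [593.4, 5.1, 2.8]
tcp_rot: [3.135, 0.0, -1.482]
contact_force: [-0.2, -0.6, 0.7]
opening: 0.801
```

```bash
python3 -c "
from h import *
go(593.4,5.2,90,-1.481)
f=grab_frame('scene');g=grab_frame('top');cv2.imwrite('pics/s13f.png',f);cv2.imwrite('pics/t13f.png',g)
cv2.imwrite('pics/w13.png',np.hstack([cv2.resize(f[110:170,172:232],(400,400),interpolation=cv2.INTER_CUBIC),cv2.resize(g[135:205,110:180],(400,400),interpolation=cv2.INTER_CUBIC)]))"
```

```text
t 10.58 pos [593.4   5.1   2.8] rot [ 3.135  0.    -1.482] F [-0.2 -0.6  0.7] op 0.801
shift cm [-0.01 -0.   -8.72] twist -0.001
```

View pics/w13.png

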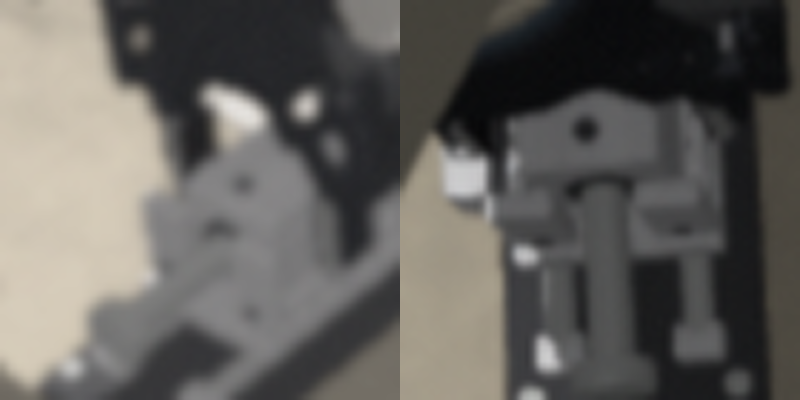

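Call:
{"name": "arm_command", "arguments": {
  "plan": [
    {"translation": [0, 0, -1], "twist": 0, "gripper": 0.8},
    {"translation": [0, 0, -3], "twist": 0, "gripper": 0.8},
    {"translation": [0, 0, -5.5], "twist": 0, "gripper": 0.8},
    {"translation": [0, 2, -7.5], "twist": 0, "gripper": 0.75},
    {"translation": [0, 5, -7.5], "twist": 0, "gripper": 0.7}
  ]
}}

```text
clock: 11.1
eef_pos: [548.9, 0.8, 82.8]
tcp_rot: [-3.139, -0.0, -1.482]
contact_force: [0.5, -1.7, 0.3]
opening: 0.703
```

```bash
python3 -c "
from h import *
c,s=np.cos(.09),np.sin(.09)
go(600.5-65*c,5.8-65*s,70,-1.481)
f=grab_frame('scene');g=grab_frame('top');cv2.imwrite('pics/s14f.png',f);cv2.imwrite('pics/t14f.png',g)
cv2.imwrite('pics/w14.png',np.hstack([cv2.resize(f[100:180,160:240],(400,400),interpolation=cv2.INTER_CUBIC),cv2.resize(g[115:215,95:195],(400,400),interpolation=cv2.INTER_CUBIC)]))"
```

```text
t 11.1 pos [548.9   0.8  82.8] rot [-3.139 -0.    -1.482] F [ 0.5 -1.7  0.3] op 0.703
shift cm [-0.03  1.32  1.28] twist -0.001
```

View pics/w14.png

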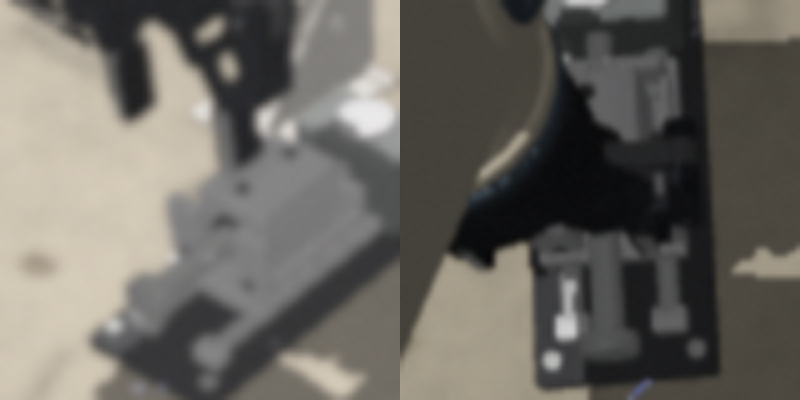

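```bash
python3 -c "
from h import *
for p in ray('scene',[(208.2,137.0),(217.6,129.6)],74): print(nest(p))
# floor ref before: post tops in scene0 for bias
for p in ray('scene',uncrop([(210,238),(325,308),(430,190)],8,170,110),68): print(nest(p))"
```

```text
[-17.04563965   0.21092481  44.        ]
[20.33011857  1.39014738 44.        ]
[-37.55923529  24.44198554  38.        ]
[-41.3206893  -27.46106244  38.        ]
[ 23.11837574 -15.04000463  38.        ]
```

The block lies flat in the nest: its holes fall at nest x = −17 and +20, y about 0.2 to 1.4, at the expected height. Next I'll move over the pin neck and down.

Call:
{"name": "arm_command", "arguments": {
  "plan": [
    {"translation": [0, 1.3, 0], "twist": 0, "gripper": 0.5},
    {"translation": [0, 1.3, 0.5], "twist": 0, "gripper": 0.5},
    {"translation": [0, 1.3, 2], "twist": 0, "gripper": 0.5},
    {"translation": [0, 1.3, 3.5], "twist": 0, "gripper": 0.5},
    {"translation": [0, 1.3, 3.5], "twist": 0, "gripper": 0.5}
  ]
}}

```text
clock: 11.62
eef_pos: [525.9, -0.6, 42.1]
tcp_rot: [3.13, 0.001, -1.482]
contact_force: [-1.0, -1.3, 0.0]
opening: 0.501
```

```bash
python3 -c "
from h import *
c,s=np.cos(.09),np.sin(.09)
go(600.5-65*c,5.8-65*s,-3,-1.481)
f=grab_frame('scene');g=grab_frame('top');cv2.imwrite('pics/s15f.png',f);cv2.imwrite('pics/t15f.png',g)
cv2.imwrite('pics/w15.png',np.hstack([cv2.resize(f[100:180,160:240],(400,400),interpolation=cv2.INTER_CUBIC),cv2.resize(g[115:215,95:195],(400,400),interpolation=cv2.INTER_CUBIC)]))"
```

```text
t 11.62 pos [525.9  -0.6  42.1] rot [ 3.130e+00  1.000e-03 -1.482e+00] F [-1.  -1.3  0. ] op 0.501
shift cm [ 0.03 -0.98  4.51] twist -0.001
```

View pics/w15.png

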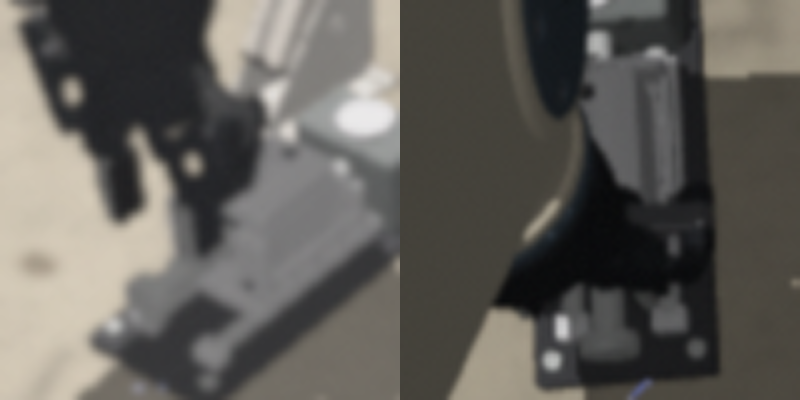

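Call:
{"name": "arm_command", "arguments": {
  "plan": [
    {"translation": [0.03, -0.5, 0], "twist": 0, "gripper": 0.5},
    {"translation": [0.03, -0.9, 0.5], "twist": 0, "gripper": 0.5},
    {"translation": [0.03, -0.9, 1.2], "twist": 0, "gripper": 0.5},
    {"translation": [0.03, -0.9, 1.6], "twist": 0, "gripper": 0.5},
    {"translation": [0.03, -0.9, 1.6], "twist": 0, "gripper": 0.5}
  ]
}}

```text
clock: 12.13
eef_pos: [535.1, -0.1, 26.8]
tcp_rot: [3.13, 0.001, -1.482]
contact_force: [-0.6, 0.4, 0.0]
opening: 0.499
```

```bash
python3 -c "
from h import *
c,s=np.cos(.09),np.sin(.09)
go(600.5-65*c,5.8-65*s,-3,-1.481)
f=grab_frame('scene');g=grab_frame('top');cv2.imwrite('pics/s16f.png',f);cv2.imwrite('pics/t16f.png',g)
cv2.imwrite('pics/w16.png',np.hstack([cv2.resize(f[100:180,160:240],(400,400),interpolation=cv2.INTER_CUBIC),cv2.resize(g[115:215,95:195],(400,400),interpolation=cv2.INTER_CUBIC)]))"
```

```text
t 12.13 pos [ 5.351e+02 -1.000e-01  2.680e+01] rot [ 3.130e+00  1.000e-03 -1.482e+00] F [-0.6  0.4  0. ] op 0.499
shift cm [-0.   -0.06  2.98] twist -0.001
```

View pics/w16.png

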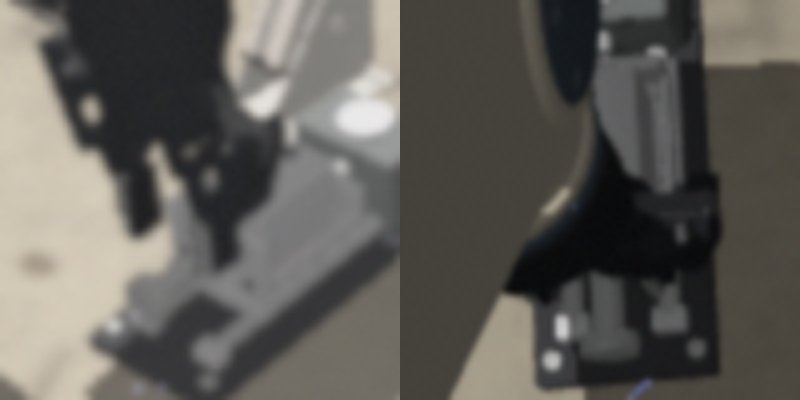

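Call:
{"name": "arm_command", "arguments": {
  "plan": [
    {"translation": [0, -0.06, 0.5], "twist": 0, "gripper": 0.5},
    {"translation": [0, -0.06, 1.0], "twist": 0, "gripper": 0.5},
    {"translation": [0, -0.06, 1.5], "twist": 0, "gripper": 0.5},
    {"translation": [0, -0.06, 2.0], "twist": 0, "gripper": 0.5},
    {"translation": [0, -0.06, 2.0], "twist": 0, "gripper": 0.5}
  ]
}}

```text
clock: 12.65
eef_pos: [535.0, -0.1, 6.3]
tcp_rot: [3.129, 0.001, -1.482]
contact_force: [-0.4, -0.9, 0.2]
opening: 0.498
```

```bash
python3 -c "
from h import *
c,s=np.cos(.09),np.sin(.09)
go(600.5-65*c,5.8-65*s,-3,-1.481)
f=grab_frame('scene');g=grab_frame('top');cv2.imwrite('pics/s17f.png',f);cv2.imwrite('pics/t17f.png',g)
cv2.imwrite('pics/w17.png',np.hstack([cv2.resize(f[100:180,160:240],(400,400),interpolation=cv2.INTER_CUBIC),cv2.resize(g[115:215,95:195],(400,400),interpolation=cv2.INTER_CUBIC)]))"
```

```text
t 12.65 pos [ 5.35e+02 -1.00e-01  6.30e+00] rot [ 3.129e+00  1.000e-03 -1.482e+00] F [-0.4 -0.9  0.2] op 0.498
shift cm [ 0.   -0.08  0.93] twist -0.001
```

View pics/w17.png

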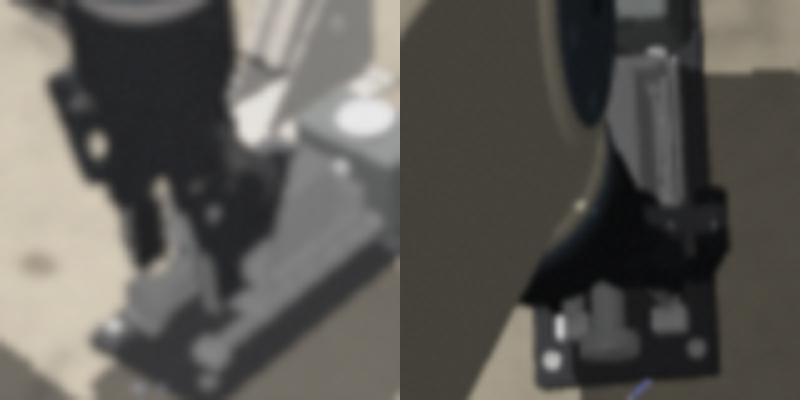

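The fingers straddle the pin neck just in front of the posts, with no contact. I'll go down a little more and close.

Call:
{"name": "arm_command", "arguments": {
  "plan": [
    {"translation": [0, -0.06, 0.4], "twist": 0, "gripper": 0.5},
    {"translation": [0, -0.06, 0.8], "twist": 0, "gripper": 0.5},
    {"translation": [0, -0.06, 0.8], "twist": 0, "gripper": 0.35},
    {"translation": [0, -0.06, 0.8], "twist": 0, "gripper": 0.25},
    {"translation": [0, -0.06, 0.8], "twist": 0, "gripper": 0.15}
  ],
  "squeeze": 70
}}

```text
clock: 13.17
eef_pos: [536.0, -0.0, -0.9]
tcp_rot: [3.13, 0.001, -1.482]
contact_force: [-1.1, 0.1, 1.1]
opening: 0.157
```

Call:
{"name": "arm_command", "arguments": {
  "plan": [
    {"translation": [0, 0, 0], "twist": 0, "gripper": 0.05},
    {"translation": [0, 0, 0], "twist": 0, "gripper": 0.05},
    {"translation": [0, 0, 0], "twist": 0, "gripper": 0.05},
    {"translation": [0, 0, 0], "twist": 0, "gripper": 0.05},
    {"translation": [0, 0, 0], "twist": 0, "gripper": 0.05}
  ]
}}

```text
clock: 13.58
eef_pos: [535.9, 0.0, -0.8]
tcp_rot: [3.13, 0.001, -1.482]
contact_force: [-1.1, -0.5, 2.1]
opening: 0.137
```

```bash
python3 -c "
from h import *
c,s=np.cos(.09),np.sin(.09)
p=sense()['eef_pos'];go(p[0]-10*c,p[1]-10*s,p[2],-1.482)
f=grab_frame('scene');g=grab_frame('top');cv2.imwrite('pics/s18f.png',f);cv2.imwrite('pics/t18f.png',g)
cv2.imwrite('pics/w18.png',np.hstack([cv2.resize(f[100:180,160:240],(400,400),interpolation=cv2.INTER_CUBIC),cv2.resize(g[115:215,95:195],(400,400),interpolation=cv2.INTER_CUBIC)]))"
```

```text
t 13.58 pos [535.9   0.   -0.8] rot [ 3.130e+00  1.000e-03 -1.482e+00] F [-1.1 -0.5  2.1] op 0.137
shift cm [ 0.  1. -0.] twist 0.0
```

View pics/w18.png

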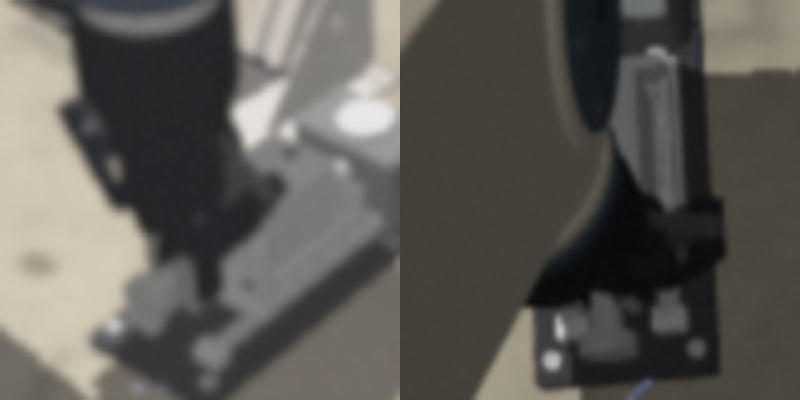

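```bash
python3 -c "
from h import *
c,s=np.cos(.09),np.sin(.09)
f=cv2.imread('pics/s18f.png')
cv2.imwrite('pics/w18b.png',cv2.resize(f[135:175,180:230],None,fx=14,fy=14,interpolation=cv2.INTER_CUBIC))
for z in (30,36,42,48,54):
  P=[[600.5+x*c-y*s,5.8+x*s+y*c,z] for x,y in ((-76,-7),(-76,-17),(-54,-17))]
  print(z,((proj('scene',P)-[180,135])*14).round(0).tolist())"
```

```text
30 [[226.0, 402.0], [267.0, 424.0], [351.0, 359.0]]
36 [[223.0, 377.0], [264.0, 399.0], [347.0, 334.0]]
42 [[219.0, 352.0], [260.0, 374.0], [344.0, 309.0]]
48 [[215.0, 326.0], [256.0, 349.0], [341.0, 283.0]]
54 [[211.0, 300.0], [253.0, 323.0], [338.0, 258.0]]
```

View pics/w18b.png

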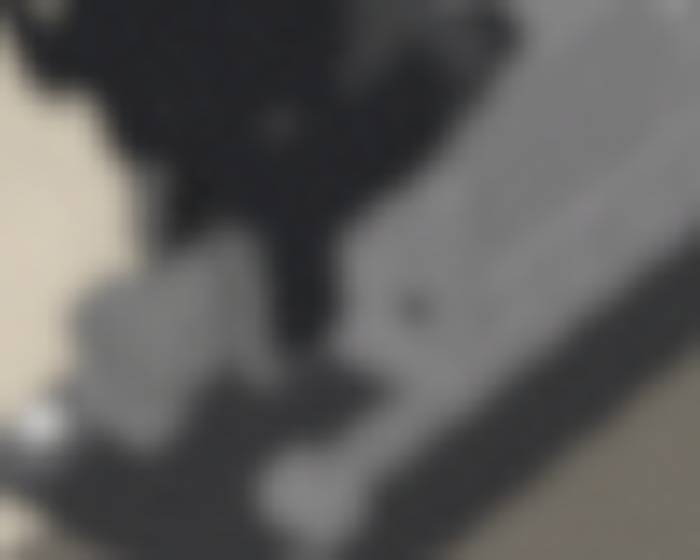

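The tips sit at z ≈ 40, so the pads cover the whole neck (45 to 59 mm), and the grip is good. I'll start the pull gently.

Call:
{"name": "arm_command", "arguments": {
  "plan": [
    {"translation": [0, 0.2, 0], "twist": 0, "gripper": 0.05},
    {"translation": [0, 0.4, 0], "twist": 0, "gripper": 0.05},
    {"translation": [0, 0.6, 0], "twist": 0, "gripper": 0.05},
    {"translation": [0, 0.8, 0], "twist": 0, "gripper": 0.05},
    {"translation": [0, 0.8, 0], "twist": 0, "gripper": 0.05}
  ]
}}

```text
clock: 14.1
eef_pos: [528.2, -0.7, -0.7]
tcp_rot: [3.131, 0.001, -1.482]
contact_force: [3.7, 1.0, -3.0]
opening: 0.133
```

```bash
cat >> h.py <<'E'
def look(n):
    s=sense();p=s["eef_pos"];d=p-np.array([535.9,0,-.8]);c,sn=np.cos(.09),np.sin(.09);F=s["contact_force"]
    print("t",round(s["clock"],2),"travel",round(-(d[0]*c+d[1]*sn),1),"lat",round(-d[0]*sn+d[1]*c,1),"dz",round(d[2],1),"Fpull",round(F[0]*c+F[1]*sn,1),"F",F.round(1),"op",round(s["opening"],3),"rot",s["tcp_rot"].round(3))
    f=grab_frame('scene');g=grab_frame('top');cv2.imwrite(f'pics/s{n}f.png',f);cv2.imwrite(f'pics/t{n}f.png',g)
    cv2.imwrite(f'pics/w{n}.png',np.hstack([cv2.resize(f[100:180,160:240],(400,400),interpolation=cv2.INTER_CUBIC),cv2.resize(g[95:215,85:205],(400,400),interpolation=cv2.INTER_CUBIC)]))
E
python3 -c "
from h import *
look(19)"
```

```text
t 14.1 travel 7.7 lat -0.0 dz 0.1 Fpull 3.8 F [ 3.7  1.  -3. ] op 0.133 rot [ 3.131e+00  1.000e-03 -1.482e+00]
```

View pics/w19.png

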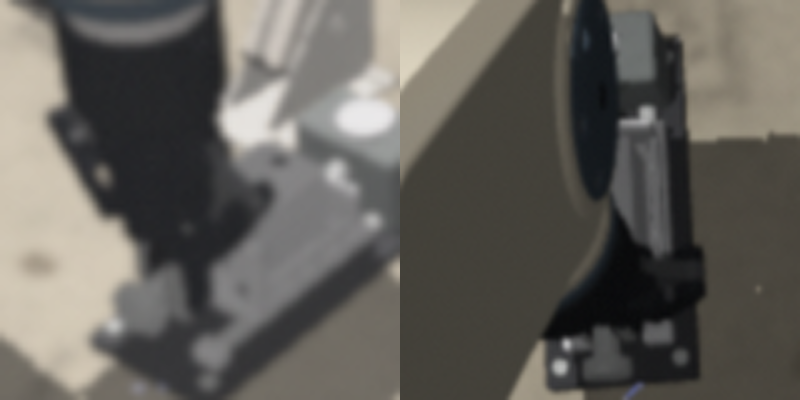

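Call:
{"name": "arm_command", "arguments": {
  "plan": [
    {"translation": [0, 0.2, 0], "twist": 0, "gripper": 0.05},
    {"translation": [0, 0.4, 0], "twist": 0, "gripper": 0.05},
    {"translation": [0, 0.6, 0], "twist": 0, "gripper": 0.05},
    {"translation": [0, 0.8, 0], "twist": 0, "gripper": 0.05},
    {"translation": [0, 0.8, 0], "twist": 0, "gripper": 0.05}
  ]
}}

```text
clock: 14.62
eef_pos: [521.5, -1.3, -0.4]
tcp_rot: [3.133, 0.001, -1.482]
contact_force: [6.6, 1.5, -6.5]
opening: 0.135
```

```bash
python3 -c "
from h import *
look(20)
for k in (18,19,20):
  g=cv2.imread(f'pics/t{k}f.png');cv2.imwrite(f'pics/q{k}.png',cv2.resize(g[95:185,140:180],(260,585),interpolation=cv2.INTER_CUBIC))
cv2.imwrite('pics/q.png',np.hstack([cv2.imread(f'pics/q{k}.png') for k in (18,19,20)]))"
```

```text
t 14.62 travel 14.5 lat 0.0 dz 0.4 Fpull 6.8 F [ 6.6  1.5 -6.5] op 0.135 rot [ 3.133e+00  1.000e-03 -1.482e+00]
```

View pics/w20.png

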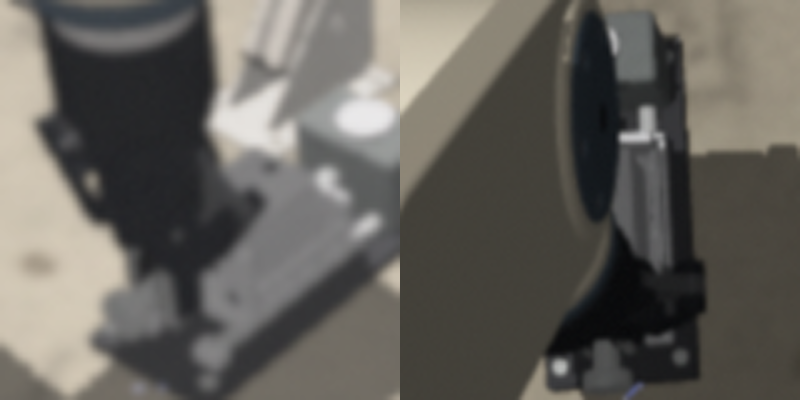

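View pics/q.png

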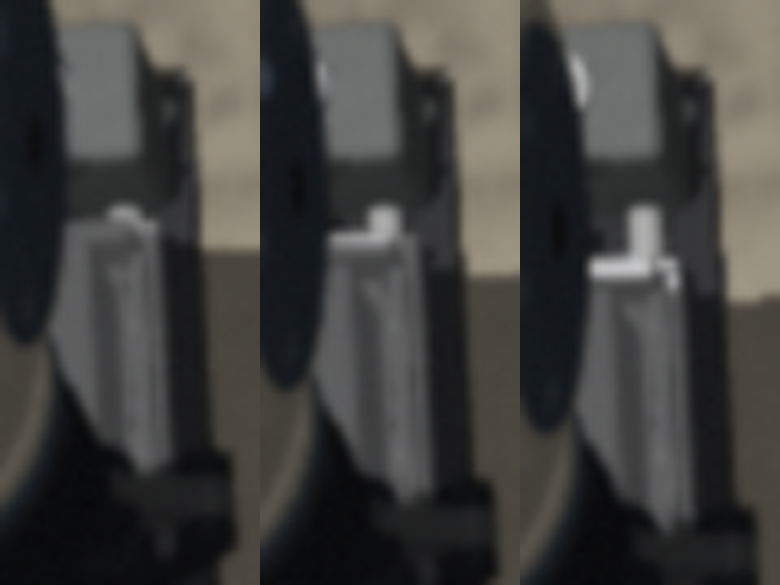

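Call:
{"name": "arm_command", "arguments": {
  "plan": [
    {"translation": [0, 0.15, 0.02], "twist": 0, "gripper": 0.05},
    {"translation": [0, 0.3, 0.03], "twist": 0, "gripper": 0.05},
    {"translation": [0, 0.45, 0.04], "twist": 0, "gripper": 0.05},
    {"translation": [0, 0.6, 0.05], "twist": 0, "gripper": 0.05},
    {"translation": [0, 0.6, 0.05], "twist": 0, "gripper": 0.05}
  ]
}}

```text
clock: 15.13
eef_pos: [517.8, -1.5, -0.5]
tcp_rot: [3.137, 0.001, -1.482]
contact_force: [10.0, 3.2, -6.1]
opening: 0.135
```

```bash
cat >> h.py <<'E'
def strip(ks):
    cv2.imwrite('pics/q%d.png'%ks[-1],np.hstack([cv2.resize(cv2.imread(f'pics/t{k}f.png')[95:185,140:180],(260,585),interpolation=cv2.INTER_CUBIC) for k in ks]))
E
python3 -c "
from h import *
look(21);strip((18,20,21))"
```

```text
t 15.13 travel 18.1 lat 0.1 dz 0.3 Fpull 10.3 F [10.   3.2 -6.1] op 0.135 rot [ 3.137e+00  1.000e-03 -1.482e+00]
```

View pics/q21.png

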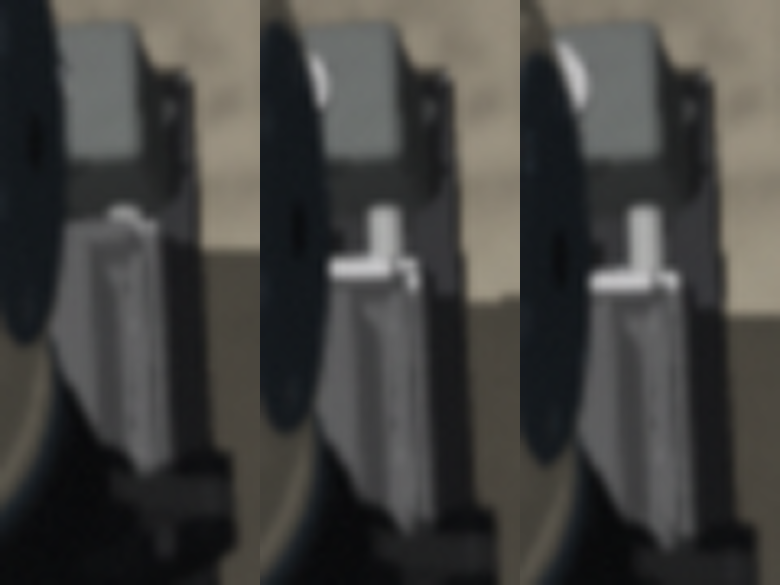

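```bash
python3 -c "
from h import *
cols=156
prof={}
for k in ('op0',18,19,20,21):
  im=cv2.imread('pics/top0.png' if k=='op0' else f'pics/t{k}f.png',0).astype(float)
  col=im[112:152,153:158].mean(1); print(k,col.astype(int).tolist())
for r in (128,130,132,134,136,138,140): print(r,nest(ray('top',[(155,r)],54)[0]).round(1))
"
```

```text
op0 [88, 89, 89, 89, 89, 87, 79, 60, 44, 38, 36, 36, 35, 36, 42, 61, 100, 145, 165, 149, 106, 75, 71, 97, 143, 165, 169, 169, 169, 169, 169, 169, 169, 169, 169, 169, 168, 168, 169, 168]
18 [110, 110, 110, 111, 111, 108, 98, 76, 56, 48, 47, 47, 46, 46, 52, 67, 78, 89, 94, 89, 78, 72, 71, 73, 76, 75, 73, 71, 70, 70, 70, 70, 70, 70, 71, 72, 72, 72, 72, 73]
19 [109, 110, 110, 110, 110, 107, 97, 76, 55, 48, 47, 46, 46, 46, 52, 68, 77, 81, 108, 148, 133, 100, 79, 71, 71, 73, 80, 81, 79, 75, 72, 70, 70, 71, 71, 72, 72, 73, 72, 72]
20 [109, 109, 110, 110, 110, 107, 97, 75, 55, 48, 46, 46, 46, 46, 52, 67, 77, 80, 80, 79, 79, 89, 129, 177, 190, 146, 90, 72, 72, 76, 80, 80, 76, 73, 72, 72, 71, 72, 72, 72]
21 [109, 109, 109, 110, 110, 107, 97, 75, 55, 48, 46, 46, 46, 46, 52, 67, 77, 81, 81, 80, 78, 78, 78, 89, 130, 177, 190, 146, 91, 74, 73, 77, 80, 80, 77, 74, 73, 72, 72, 72]
128 [ 40.7 -21.3  24. ]
130 [ 36.9 -21.1  24. ]
132 [ 33.1 -20.9  24. ]
134 [ 29.3 -20.7  24. ]
136 [ 25.6 -20.5  24. ]
138 [ 21.8 -20.3  24. ]
140 [ 18.  -20.2  24. ]
```

Call:
{"name": "arm_command", "arguments": {
  "plan": [
    {"translation": [0, 0.15, 0.02], "twist": 0, "gripper": 0.05},
    {"translation": [0, 0.3, 0.03], "twist": 0, "gripper": 0.05},
    {"translation": [0, 0.45, 0.04], "twist": 0, "gripper": 0.05},
    {"translation": [0, 0.6, 0.05], "twist": 0, "gripper": 0.05},
    {"translation": [0, 0.65, 0.05], "twist": 0, "gripper": 0.05}
  ]
}}

```text
clock: 15.65
eef_pos: [514.5, -1.8, -0.4]
tcp_rot: [-3.141, 0.001, -1.483]
contact_force: [11.8, 2.5, -7.8]
opening: 0.132
```

```bash
cat >> h.py <<'E'
def wall(k):
    im=cv2.imread(f'pics/t{k}f.png',0).astype(float);col=im[112:160,153:158].mean(1);i=10+int(np.argmax(col[10:]))
    h=(col[i]+78)/2;a=i
    while col[a]>h:a-=1
    b=i
    while col[b]>h:b+=1
    lo=a+(h-col[a])/(col[a+1]-col[a]);hi=b-(h-col[b])/(col[b-1]-col[b])
    print("stripe",round(lo,2),round(hi,2),"carriage est",round(((lo+hi)/2-18.1)*1.89,1),"peak",col[i])
E
python3 -c "
from h import *
look(22)
for k in (20,21,22): wall(k)"
```

```text
t 15.65 travel 21.5 lat 0.2 dz 0.4 Fpull 12.0 F [11.8  2.5 -7.8] op 0.132 rot [-3.141e+00  1.000e-03 -1.483e+00]
stripe 22.09 25.22 carriage est 10.5 peak 190.0
stripe 24.09 27.22 carriage est 14.3 peak 190.2
stripe 26.17 29.68 carriage est 18.6 peak 196.8
```

View pics/w22.png

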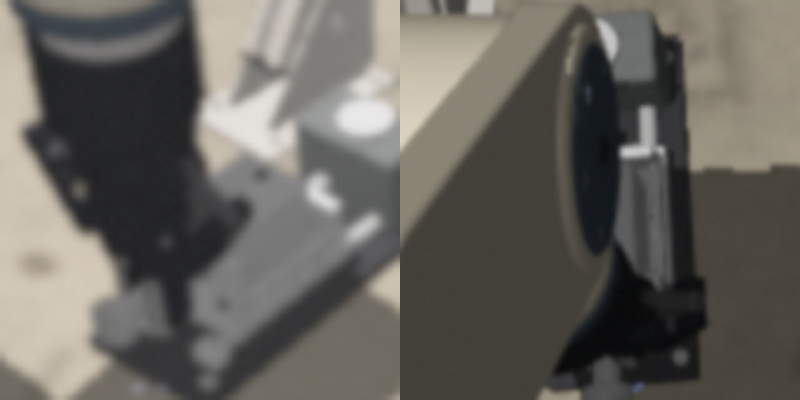

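Call:
{"name": "arm_command", "arguments": {
  "plan": [
    {"translation": [0, 0.1, 0.02], "twist": 0, "gripper": 0.05},
    {"translation": [0, 0.2, 0.03], "twist": 0, "gripper": 0.05},
    {"translation": [0, 0.3, 0.04], "twist": 0, "gripper": 0.05},
    {"translation": [0, 0.35, 0.04], "twist": 0, "gripper": 0.05},
    {"translation": [0, 0.35, 0.04], "twist": 0, "gripper": 0.05}
  ]
}}

```text
clock: 16.17
eef_pos: [514.1, -1.8, -0.3]
tcp_rot: [-3.135, 0.001, -1.483]
contact_force: [11.3, 3.0, -6.3]
opening: 0.134
```

```bash
python3 -c "
from h import *
look(23)
wall(23)"
```

```text
t 16.17 travel 21.9 lat 0.2 dz 0.5 Fpull 11.5 F [11.3  3.  -6.3] op 0.134 rot [-3.135e+00  1.000e-03 -1.483e+00]
stripe 26.45 30.0 carriage est 19.1 peak 195.8
```

View pics/w23.png

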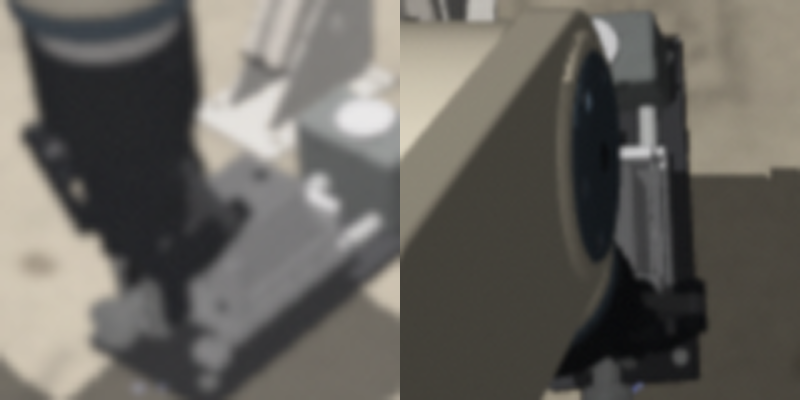

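The carriage is at about 18 to 19 mm and pull 11.5 to 12 N, so the pointer is close to the mark. Each call needs about 3 mm of lead to hold against the spring. I'll hold, drifting slightly outward.

Call:
{"name": "arm_command", "arguments": {
  "plan": [
    {"translation": [0, 0.35, 0.04], "twist": 0, "gripper": 0.05},
    {"translation": [0, 0.36, 0.04], "twist": 0, "gripper": 0.05},
    {"translation": [0, 0.37, 0.04], "twist": 0, "gripper": 0.05},
    {"translation": [0, 0.38, 0.04], "twist": 0, "gripper": 0.05},
    {"translation": [0, 0.38, 0.04], "twist": 0, "gripper": 0.05}
  ]
}}

```text
clock: 16.68
eef_pos: [513.4, -1.8, -0.2]
tcp_rot: [-3.13, 0.001, -1.484]
contact_force: [12.5, 3.6, -8.9]
opening: 0.138
```

```bash
python3 -c "
from h import *
look(24)
wall(24)"
```

```text
t 16.68 travel 22.5 lat 0.2 dz 0.6 Fpull 12.7 F [12.5  3.6 -8.9] op 0.138 rot [-3.130e+00  1.000e-03 -1.484e+00]
stripe 26.82 30.56 carriage est 20.0 peak 193.8
```

Call:
{"name": "arm_command", "arguments": {
  "plan": [
    {"translation": [0, 0.35, 0.05], "twist": 0, "gripper": 0.05},
    {"translation": [0, 0.35, 0.05], "twist": 0, "gripper": 0.05},
    {"translation": [0, 0.35, 0.05], "twist": 0, "gripper": 0.05},
    {"translation": [0, 0.35, 0.05], "twist": 0, "gripper": 0.05},
    {"translation": [0, 0.35, 0.05], "twist": 0, "gripper": 0.05}
  ]
}}

```text
clock: 17.2
eef_pos: [513.2, -1.9, -0.3]
tcp_rot: [-3.124, 0.0, -1.484]
contact_force: [12.7, 2.3, -8.6]
opening: 0.133
```

Call:
{"name": "arm_command", "arguments": {
  "plan": [
    {"translation": [0, 0.3, 0.05], "twist": 0, "gripper": 0.05},
    {"translation": [0, 0.3, 0.05], "twist": 0, "gripper": 0.05},
    {"translation": [0, 0.3, 0.05], "twist": 0, "gripper": 0.05},
    {"translation": [0, 0.3, 0.05], "twist": 0, "gripper": 0.05},
    {"translation": [0, 0.3, 0.05], "twist": 0, "gripper": 0.05}
  ]
}}

```text
clock: 17.62
eef_pos: [513.4, -1.8, -0.3]
tcp_rot: [-3.119, 0.0, -1.484]
contact_force: [12.1, 2.9, -8.2]
opening: 0.137
```

```bash
python3 -c "
from h import *
look(25)
wall(25)"
```

```text
t 17.62 travel 22.6 lat 0.2 dz 0.5 Fpull 12.3 F [12.1  2.9 -8.2] op 0.137 rot [-3.119  0.    -1.484]
stripe 27.36 30.93 carriage est 20.9 peak 196.8
```

View pics/w25.png

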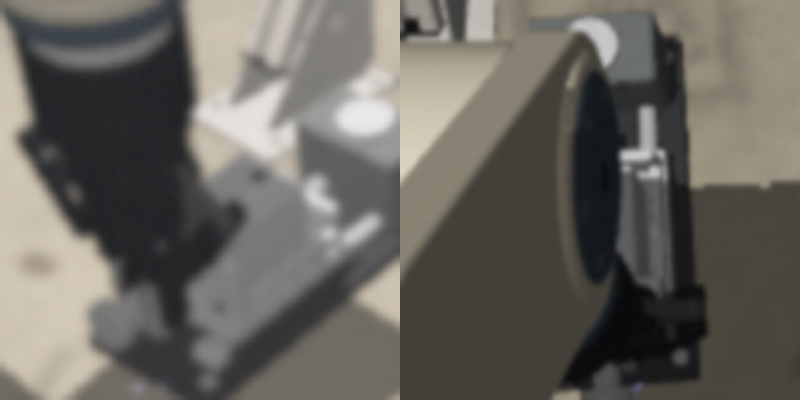

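Image estimate is 20.9 mm and the pull 12.3 N, right at the mark. I'll hold a bit longer to be safe.

Call:
{"name": "arm_command", "arguments": {
  "plan": [
    {"translation": [0, 0.28, 0.05], "twist": 0, "gripper": 0.05},
    {"translation": [0, 0.28, 0.05], "twist": 0, "gripper": 0.05},
    {"translation": [0, 0.28, 0.05], "twist": 0, "gripper": 0.05},
    {"translation": [0, 0.28, 0.05], "twist": 0, "gripper": 0.05},
    {"translation": [0, 0.28, 0.05], "twist": 0, "gripper": 0.05}
  ]
}}

```text
clock: 18.13
eef_pos: [513.8, -1.8, -0.3]
tcp_rot: [-3.113, 0.0, -1.485]
contact_force: [12.1, 3.0, -8.4]
opening: 0.138
```

Call:
{"name": "arm_command", "arguments": {
  "plan": [
    {"translation": [0, 0.26, 0.05], "twist": 0, "gripper": 0.05},
    {"translation": [0, 0.26, 0.05], "twist": 0, "gripper": 0.05},
    {"translation": [0, 0.26, 0.05], "twist": 0, "gripper": 0.05},
    {"translation": [0, 0.26, 0.05], "twist": 0, "gripper": 0.05},
    {"translation": [0, 0.26, 0.05], "twist": 0, "gripper": 0.05}
  ]
}}

```text
clock: 18.55
eef_pos: [514.3, -1.8, -0.3]
tcp_rot: [-3.108, 0.0, -1.485]
contact_force: [12.0, 2.9, -9.1]
opening: 0.136
```

```bash
python3 -c "
from h import *
look(26)
wall(26);strip((22,25,26))"
```

```text
t 18.55 travel 21.6 lat 0.2 dz 0.5 Fpull 12.3 F [12.   2.9 -9.1] op 0.136 rot [-3.108  0.    -1.485]
stripe 27.06 30.79 carriage est 20.5 peak 195.8
```

View pics/w26.png

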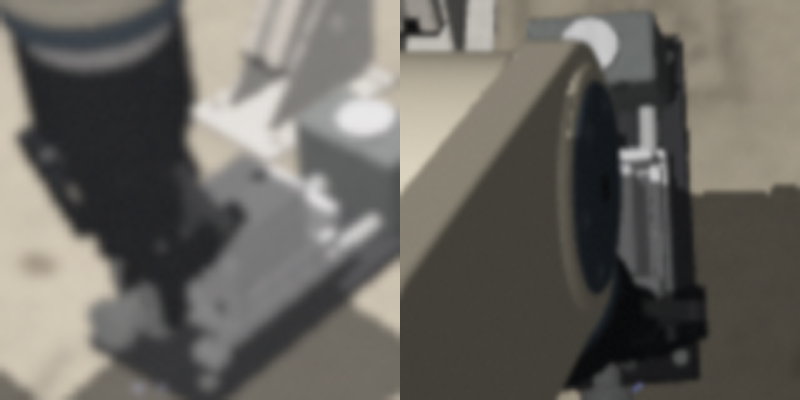

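Held at about 20.5 mm and 12.3 N for nearly 3 s. Now easing back slowly.

Call:
{"name": "arm_command", "arguments": {
  "plan": [
    {"translation": [0, 0.15, 0.04], "twist": 0, "gripper": 0.05},
    {"translation": [0, 0.0, 0.03], "twist": 0, "gripper": 0.05},
    {"translation": [0, -0.15, 0.03], "twist": 0, "gripper": 0.05},
    {"translation": [0, -0.3, 0.03], "twist": 0, "gripper": 0.05},
    {"translation": [0, -0.45, 0.03], "twist": 0, "gripper": 0.05}
  ]
}}

```text
clock: 19.07
eef_pos: [520.6, -1.2, -0.3]
tcp_rot: [-3.105, -0.0, -1.485]
contact_force: [9.1, 2.2, -8.1]
opening: 0.138
```

```bash
python3 -c "
from h import *
look(27)
wall(27)"
```

```text
t 19.07 travel 15.4 lat 0.1 dz 0.5 Fpull 9.3 F [ 9.1  2.2 -8.1] op 0.138 rot [-3.105 -0.    -1.485]
stripe 23.55 27.31 carriage est 13.9 peak 190.6
```

Call:
{"name": "arm_command", "arguments": {
  "plan": [
    {"translation": [0, 0.0, 0.03], "twist": 0, "gripper": 0.05},
    {"translation": [0, -0.15, 0.03], "twist": 0, "gripper": 0.05},
    {"translation": [0, -0.3, 0.03], "twist": 0, "gripper": 0.05},
    {"translation": [0, -0.45, 0.03], "twist": 0, "gripper": 0.05},
    {"translation": [0, -0.55, 0.03], "twist": 0, "gripper": 0.05}
  ]
}}

```text
clock: 19.58
eef_pos: [526.9, -0.7, -0.5]
tcp_rot: [-3.104, -0.0, -1.485]
contact_force: [6.2, 1.0, -6.2]
opening: 0.139
```

```bash
python3 -c "
from h import *
look(28)
wall(28)"
```

```text
t 19.58 travel 9.1 lat 0.1 dz 0.3 Fpull 6.2 F [ 6.2  1.  -6.2] op 0.139 rot [-3.104 -0.    -1.485]
stripe 20.5 24.12 carriage est 8.0 peak 193.6
```

View pics/w28.png

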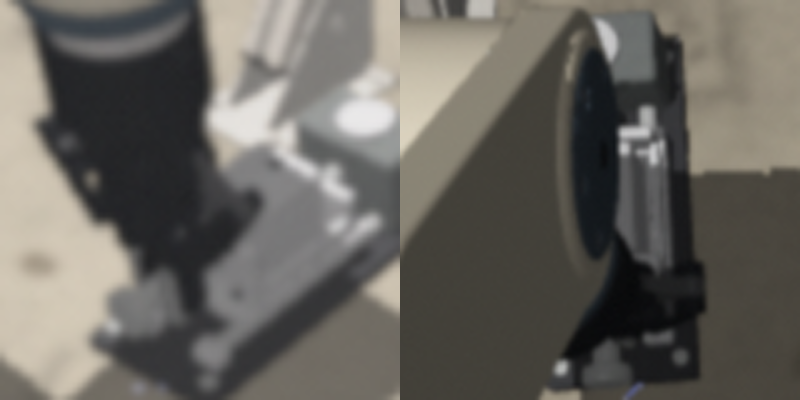

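Call:
{"name": "arm_command", "arguments": {
  "plan": [
    {"translation": [0, -0.1, 0.02], "twist": 0, "gripper": 0.05},
    {"translation": [0, -0.25, 0.02], "twist": 0, "gripper": 0.05},
    {"translation": [0, -0.4, 0.02], "twist": 0, "gripper": 0.05},
    {"translation": [0, -0.55, 0.02], "twist": 0, "gripper": 0.05},
    {"translation": [0, -0.65, 0.02], "twist": 0, "gripper": 0.05}
  ]
}}

```text
clock: 20.1
eef_pos: [533.1, -0.2, -0.7]
tcp_rot: [-3.105, -0.0, -1.485]
contact_force: [2.7, -0.2, -5.0]
opening: 0.136
```

```bash
python3 -c "
from h import *
look(29)
wall(29)"
```

```text
t 20.1 travel 2.8 lat 0.1 dz 0.1 Fpull 2.7 F [ 2.7 -0.2 -5. ] op 0.136 rot [-3.105 -0.    -1.485]
stripe 17.34 20.96 carriage est 2.0 peak 196.6
```

Call:
{"name": "arm_command", "arguments": {
  "plan": [
    {"translation": [0, -0.1, 0.02], "twist": 0, "gripper": 0.05},
    {"translation": [0, -0.2, 0.02], "twist": 0, "gripper": 0.05},
    {"translation": [0, -0.3, 0.02], "twist": 0, "gripper": 0.05},
    {"translation": [0, -0.4, 0.02], "twist": 0, "gripper": 0.05},
    {"translation": [0, -0.5, 0.02], "twist": 0, "gripper": 0.05}
  ]
}}

```text
clock: 20.62
eef_pos: [537.6, 0.3, -0.8]
tcp_rot: [-3.106, 0.0, -1.485]
contact_force: [0.1, -1.1, -2.6]
opening: 0.133
```

```bash
python3 -c "
from h import *
look(30)
wall(30)"
```

```text
t 20.62 travel -1.7 lat 0.1 dz 0.0 Fpull -0.0 F [ 0.1 -1.1 -2.6] op 0.133 rot [-3.106  0.    -1.485]
stripe 16.27 19.94 carriage est 0.0 peak 196.0
```

View pics/w30.png

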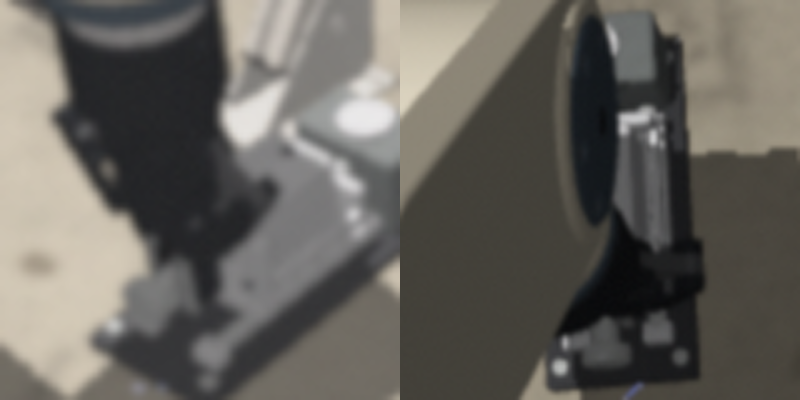

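The carriage reads 0.0, the pull is zero and the block is back near the centre. Releasing the pin.

Call:
{"name": "arm_command", "arguments": {
  "plan": [
    {"translation": [0, 0, 0], "twist": 0, "gripper": 0.15},
    {"translation": [0, 0, 0], "twist": 0, "gripper": 0.22},
    {"translation": [0, 0, 0], "twist": 0, "gripper": 0.32},
    {"translation": [0, 0, 0], "twist": 0, "gripper": 0.45},
    {"translation": [0, 0, 0], "twist": 0, "gripper": 0.5}
  ]
}}

```text
clock: 21.13
eef_pos: [538.2, 0.3, -0.5]
tcp_rot: [-3.105, -0.0, -1.485]
contact_force: [0.7, 0.2, 0.8]
opening: 0.5
```

```bash
python3 -c "
from h import *
look(31)
wall(31)"
```

```text
t 21.13 travel -2.4 lat 0.1 dz 0.3 Fpull 0.7 F [0.7 0.2 0.8] op 0.5 rot [-3.105 -0.    -1.485]
stripe 16.28 19.96 carriage est 0.0 peak 196.2
```

View pics/w31.png

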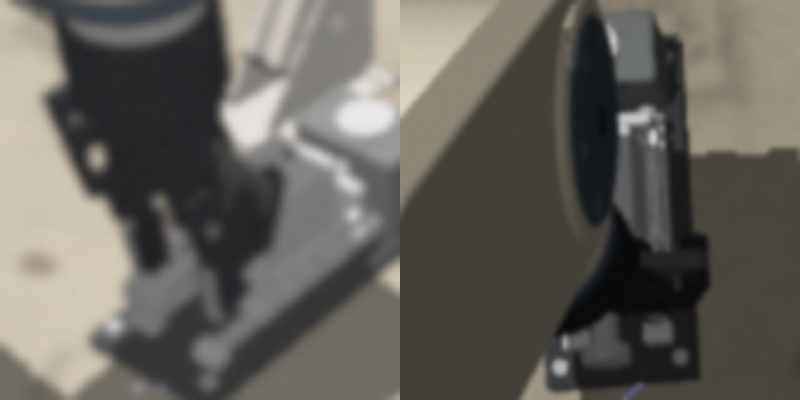

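Call:
{"name": "arm_command", "arguments": {
  "plan": [
    {"translation": [0, 0, -1], "twist": 0, "gripper": 0.5},
    {"translation": [0, 0, -3], "twist": 0, "gripper": 0.5},
    {"translation": [0, 0, -6], "twist": 0, "gripper": 0.5},
    {"translation": [0, 0, -9], "twist": 0, "gripper": 0.5},
    {"translation": [0, 0, -12], "twist": 0, "gripper": 0.5}
  ]
}}

```text
clock: 21.65
eef_pos: [533.3, -0.1, 121.2]
tcp_rot: [-3.105, 0.0, -1.485]
contact_force: [0.5, -0.0, 0.2]
opening: 0.501
```

Call:
{"name": "arm_command", "arguments": {
  "plan": [
    {"translation": [0, 2, -2], "twist": 0, "gripper": 0.5},
    {"translation": [0, 5, -4], "twist": 0, "gripper": 0.5},
    {"translation": [0, 8, -5], "twist": 0, "gripper": 0.5},
    {"translation": [0, 11, -5], "twist": 0, "gripper": 0.5},
    {"translation": [0, 14, -5], "twist": 0, "gripper": 0.5}
  ]
}}

```text
clock: 22.07
eef_pos: [391.2, -12.4, 167.3]
tcp_rot: [-3.103, -0.0, -1.485]
contact_force: [-0.3, -0.1, 0.3]
opening: 0.498
```

Call:
{"name": "arm_command", "arguments": {
  "plan": [
    {"translation": [3, 0, 0], "twist": 0, "gripper": 0.5},
    {"translation": [6, 0, 0], "twist": 0, "gripper": 0.5},
    {"translation": [9, 0, 0], "twist": 0, "gripper": 0.5},
    {"translation": [12, 0, 0], "twist": 0, "gripper": 0.5},
    {"translation": [12, 0, 0], "twist": 0, "gripper": 0.5}
  ]
}}

```text
clock: 22.48
eef_pos: [402.5, -135.9, 168.6]
tcp_rot: [-3.1, -0.003, -1.487]
contact_force: [0.2, 0.3, 0.4]
opening: 0.496
```

```bash
python3 -c "
from h import *
look(32)
wall(32)
f=cv2.imread('pics/s32f.png');g=cv2.imread('pics/t32f.png')
cv2.imwrite('pics/f32.png',cv2.resize(f,(768,576)))
cv2.imwrite('pics/g32.png',cv2.resize(g,(768,576)))"
```

```text
t 22.48 travel 145.1 lat -123.4 dz 169.4 Fpull 0.2 F [0.2 0.3 0.4] op 0.496 rot [-3.100e+00 -3.000e-03 -1.487e+00]
stripe 16.52 19.66 carriage est -0.0 peak 158.0
```

View pics/f32.png

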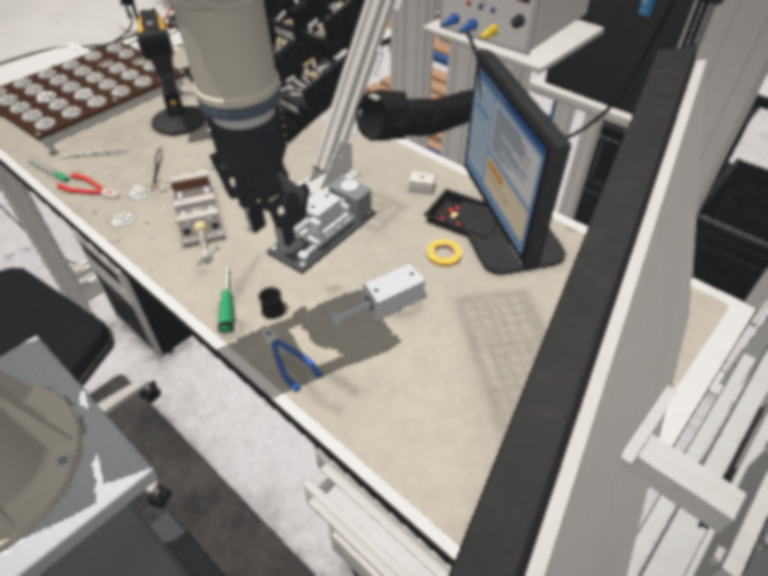

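View pics/g32.png

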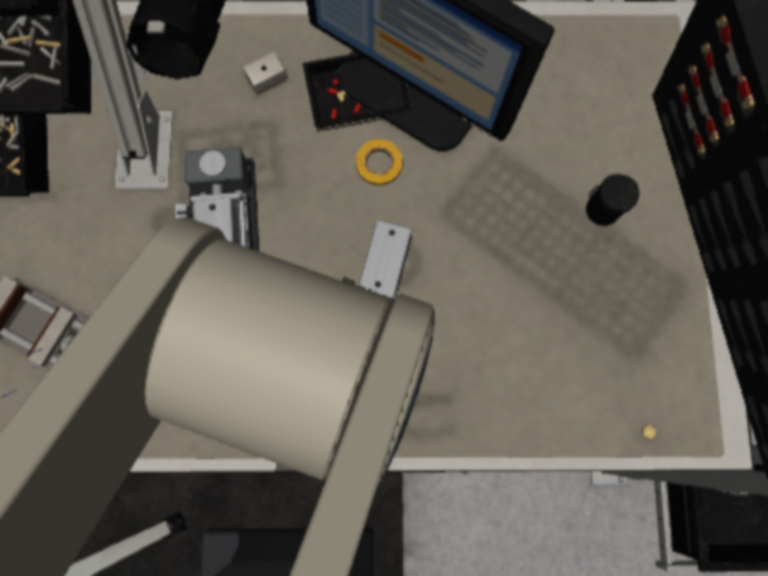

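View pics/w32.png

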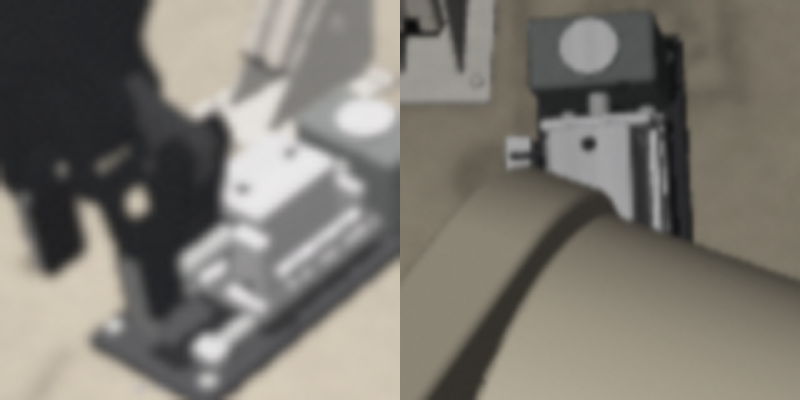

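The block is in the nest and the carriage is home, but the arm still hides part of the view. I'll move further aside for a clear last check.

Call:
{"name": "arm_command", "arguments": {
  "plan": [
    {"translation": [4, 0, -1], "twist": 0, "gripper": 0.5},
    {"translation": [8, 0, -2], "twist": 0, "gripper": 0.5},
    {"translation": [12, 0, -3], "twist": 0, "gripper": 0.5},
    {"translation": [16, 0, -3], "twist": 0, "gripper": 0.5},
    {"translation": [20, 0, -3], "twist": 0, "gripper": 0.5}
  ]
}}

```text
clock: 23.0
eef_pos: [417.4, -332.9, 199.1]
tcp_rot: [-3.101, -0.001, -1.486]
contact_force: [0.9, 0.3, -0.0]
opening: 0.499
```

Call:
{"name": "arm_command", "arguments": {
  "plan": [
    {"translation": [4, 0, 0], "twist": 0, "gripper": 0.5},
    {"translation": [7, 0, 0], "twist": 0, "gripper": 0.5},
    {"translation": [9, 0, 0], "twist": 0, "gripper": 0.5},
    {"translation": [9, 0, 0], "twist": 0, "gripper": 0.5},
    {"translation": [9, 0, 0], "twist": 0, "gripper": 0.5}
  ]
}}

```text
clock: 23.42
eef_pos: [425.2, -421.9, 199.0]
tcp_rot: [-3.101, 0.0, -1.486]
contact_force: [-0.1, 0.9, -0.8]
opening: 0.496
```

```bash
python3 -c "
from h import *
look(33)
wall(33)
f=cv2.imread('pics/s33f.png');g=cv2.imread('pics/t33f.png')
cv2.imwrite('pics/g33.png',cv2.resize(g,(768,576)))
cv2.imwrite('pics/z33.png',np.hstack([cv2.resize(f[110:185,175:250],(400,400),interpolation=cv2.INTER_CUBIC),cv2.resize(g[105:205,105:205],(400,400),interpolation=cv2.INTER_CUBIC)]))"
```

```text
t 23.42 travel 148.1 lat -410.3 dz 199.8 Fpull 0.0 F [-0.1  0.9 -0.8] op 0.496 rot [-3.101  0.    -1.486]
stripe 16.32 19.92 carriage est 0.0 peak 189.2
```

View pics/z33.png

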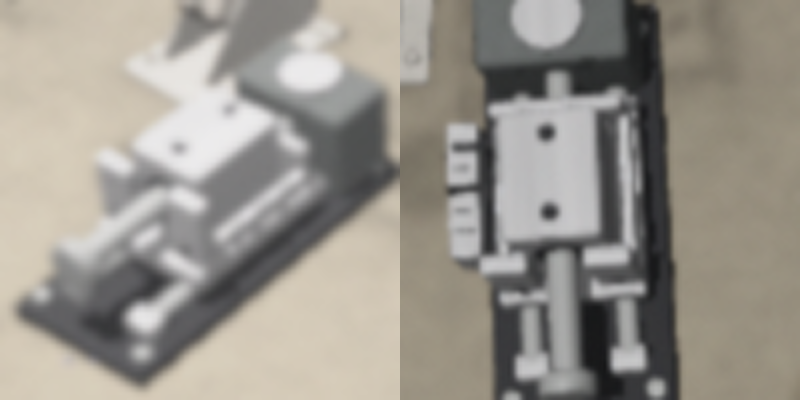

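View pics/g33.png

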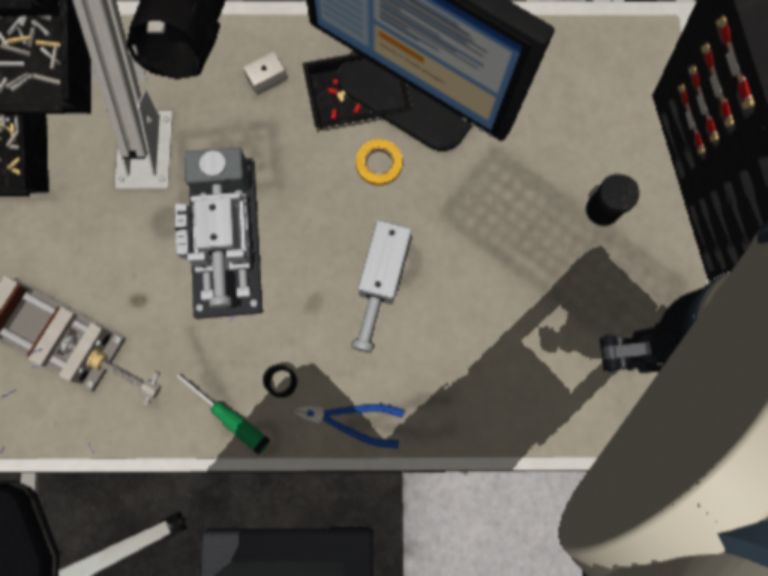

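```bash
python3 -c "
from h import *
for a,b in(((146,132),(230,108)),((149,211),(179,148))):
  A=uncrop([a],4,105,105)[0];B=uncrop([b],400/75,175,110)[0]
  print('tri',nest(tri(A,B)).round(1),'top@74',nest(ray('top',[A],74)[0]).round(1))
g0=cv2.imread('pics/top0.png',0);g=cv2.imread('pics/t33f.png',0)
t=g0[140:240,225:285];r=cv2.matchTemplate(g,t,cv2.TM_CCOEFF_NORMED);print('long block shift',cv2.minMaxLoc(r)[3],cv2.minMaxLoc(r)[1])"
```

```text
tri [17.8 -0.4 45.3] top@74 [17.7  0.4 44. ]
tri [-17.7   0.5  43. ] top@74 [-18.4   0.6  44. ]
long block shift (225, 140) 0.9994421005249023
```

The block is centred (0 mm along, within 1 mm across) and flat. The carriage is home and the long block hasn't moved, so I'm handing in.

```bash
python3 -c "
from rig import job
print(job.sign_off())"
```

```text
the job is handed in; nothing more can be done
None
```

I seated the short block in the nest and released it. I then gripped it by the pin, drew the pointer to the broad mark, held it, eased it home and let go, and handed the job in at about 23.5 s of the 59 s.

- **Pull:** the camera put the carriage at about 20–21 mm, with a wrist force of 12–12.7 N. It stayed near the mark for about 2.9 s, counting from roughly 18 mm. The way back took four slow moves of about 12–15 mm/s.
- **Last checks:** the block lies flat in the nest, within about 1 mm of centre along and across, with its pin out through the slot. The carriage reads 0.0 mm, the long block has not moved in the picture, and the arm is clear of everything.
- **Not measured directly:** pin creep. The pull never came near 30 N, and the final picture shows nothing odd.
- **Tool height disagreed:** the fingertips were about 43 mm higher than the reported tool position. I found this from the pictures and by descending without contact, and corrected the grasp heights for it.
- **Tool tilt under load:** the tool tilted by about 0.035 rad during the pull. The reported tool travel therefore read 1–2 mm less than the picture, so I went by the picture and the force.

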